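# Gauge the blind bore with the depth rod

### The arm

A 6-joint arm with a two-finger parallel gripper is mounted at the origin on the work surface. World frame = base frame: x ahead of the robot, y to its left, z up, the work surface at z = 0. Lengths are in m, angles in rad, forces in N, time in s.
With the tool pointing down it reaches from about 0.325 to 0.775 m from the base axis. Payload 9.3 kg.
Tool frame: the origin (TCP) lies between the finger pads; the fingertips stand 14 mm ahead of it and the grasp point (between the pads) lies 5 mm behind it; z points along the fingers, y is the direction in which the jaws open and shut (so a half turn about z gives the same grasp; the last joint's range is limited). The gripper opens to 85 mm and grips with 20 to 120 N. Pads are 22 mm wide; open, the fingers measure 114 mm over their backs; the gripper's body (76 mm by 85 mm) begins 54 mm behind the grasp point. The pads swing forward as they close: fully open they stand 13 mm farther back than shut.
Start: joints at [-1.455, 0.259, 0.021, 1.334, 0, 1.418], TCP at [0.146, -0.53, 0.207] pointing down, gripper open.
Joint ranges: [-3.04, 3.04], [-0.91, 1.82], [-1.04, 1.36], [-1.92, 1.95], [-1.52, 1.45], [-3.14, 3.14]. Speed limits (rad/s): [2.22, 2.22, 2.79, 3.14, 3.14, 3.14].

### API

Orientations are given as a rotation vector (axis times angle).
In Python, from station import read_state, eyes, ctrl gives the robot as it stands.
- The arm moves only by the tool servo_tool, never from a script. Its argument "plan" is a list of rows, each a list of 3 entries, a list of its own where there are three numbers: the turn, a rotation vector about the tool's x, y, z in units of 1.5 rad (1.0 is 1.5 rad), then the shift along the tool's x, y, z in units of 0.08 m (1.0 is 0.08 m), then the opening, from 0 (shut) to 1 (fully open). A call has 1 to 8 rows; each row is the pose to reach, as a shift and turn from the pose commanded when the call began, along the tool's axes at that moment; what a row does not reach only later rows make up. A row lasts 1/12 s, in which the tool goes at most 41.7 mm and 7.16 degrees, less where a joint would pass 70% of its speed; a pose out of reach is approached as far as the arm can. A call with a number of a shift or a turn outside -1 to 1 is refused whole. A call with a gripper value outside its range is refused whole. The fingers move at their own pace and stop on an object; "squeeze" is the grip in N (left out, the last holds). Time passes only in rows, so rows that repeat a pose let the fingers close. It gives the time, the measured TCP pose, the force and the opening at its end, in the units of the state.
- read_state(): the state, without advancing time (a new reading comes with each control period).
- eyes.get_image(name): name is "scene" or "top" or "wrist"; returns the picture (480x640x3 uint8, blue, green, red); there is no depth.
- eyes.calibration(name): a dict with "mtx" (3x3 intrinsics, pixels), "R" (3x3) and "t" (3): a world point X has camera coordinates R X + t; the wrist camera has in their place "T_tool_cam" (4x4, takes a point from camera to tool coordinates, whose origin is the TCP and whose axes are the flange's). Camera axes: x right, y down, z forward; pixel columns grow to the right and rows downward; lengths in m; the calibration is good to about 2 mm. The wrist camera is an equidistant fisheye: a pixel r from the principal point sees the ray r / f radians off the axis. A picture is of the moment at which its call begins: read the wrist's pose just before it. calibration takes no time and is no camera call.
- ctrl.close_job(): hands the job in, once; it reports no verdict.
The state is a dict: "clock": time; "joints": joint angles; "qvel": joint speeds; "joint_torque": joint torques, N m; "ee_pos": TCP position; "tool_rot": TCP orientation; "contact_force": force on the tool from outside, world axes, zero at the start; "ft_torque": the same for the moment, N m; "gripper_width": finger opening in m.
Only numpy, scipy, OpenCV 4.12 (cv2) and the standard library are available. Lean on these libraries where they do the work, as an engineer would, in place of code of your own. Each camera call takes 0.05 s, during which the arm holds its last target.

### The job

Take the depth rod out of its stand and lower it upright into the blind bore of the steel housing until its foot bottoms out; the stop ring lands on the housing first and has to be pushed up the rod on the way. Hold the rod on the bottom with a light steady push of about 10 N for two seconds, never pressing hard (stay under 20 N), then let go and leave it standing bottomed in the bore with the stop ring resting on the housing. Leave the other things on the bench alone.

Things in the scene. Friction and masses are not known exactly. Their poses are not given: they have to be found in the camera images.
- depth_rod: the depth rod: a loose upright steel pin, 12 mm in diameter, with a round grip head (aluminium, ringed with dark grooves) 22 mm in diameter and 30 mm tall on top; 122 mm long in all, about 0.16 kg (0.11 to 0.22) with its ring. The origin is the centre of the head, 15 mm below the top and 107 mm above the foot; z points up along the rod from foot to head. The foot has a 2 mm chamfer.
- rod_foot (a point): centre of the flat lower end (foot) of the depth rod, on its axis
- stop_face (a point): centre of the underside of the stop ring, a plain brass collar 30 mm in diameter and 12 mm tall that slides along the rod with a drag of about 4 N and stays where it is pushed; at the start its underside is 21 to 25 mm above the foot
- stop_ring (a joint): position of the stop ring along the rod in m: 0 = its underside 20 mm above the foot, growing as it is pushed up towards the head (at most 0.045)
- housing: the workpiece: a steel block 84 (x) by 66 (y) mm clamped on a blue fixture plate 130 by 100 mm and 14 mm thick, fixed to the bench; flat top face 72 mm above the bench. Origin at the centre of the plate's underside, z up.
- bore_mouth (a point): centre of the mouth of the housing's only bore, in the top face (72 mm above the bench, 14 mm along the housing's +x from its origin): a vertical blind hole 13.5 mm in diameter with a 2 mm chamfer. Its depth is not known beforehand: somewhere from 29 to 50 mm. The floor is rigid.
- bore_plug: the plug that closes the bore and forms its floor, out of sight; the origin is the plug's lower end, 58 mm below the mouth, on the bore's axis (this is not the floor, and does not tell the depth)
- stand_mouth (a point): centre of the hole in the rod stand, in its top face: a black block 70 by 70 mm, 22 mm tall, fixed to the bench, hole 13.5 mm in diameter and 17 mm deep, in which the rod stands at the start
- bushing: bystander: steel bushing standing on the bench, 38 mm in diameter, 30 mm tall; origin at the centre of its underside
- screwdriver: bystander: screwdriver with a black handle lying on the bench near the far side; 200 mm long, 26 mm thick; origin under its middle, on the bench, x from handle to blade
- parts_tray: bystander: grey two-compartment tray of small steel parts, fixed to the bench, 100 by 140 mm, 35 mm tall; origin at the centre of its underside
Not all that is in view belongs to the job. There is more than one size of the depth_rod; the job needs the larger. There is more than one size of the housing; the job needs the larger.

How it is judged:
On the way, in this order (a step that is already met when the one before it is completed fails the run):
1. the depth rod is lifted out of its stand (height (world z) of rod_foot above 0.045 m), for 0.1 s.
2. the rod's foot is inside the bore, 6 mm or more below the mouth (z of rod_foot in the frame of bore_mouth below -0.006 m and horizontal distance between rod_foot and bore_mouth below 0.004 m), for 0.1 s.
3. the rod's foot is pressed on the floor of the bore with more than 3 N, for 1.5 s without a break (contact force between depth_rod and bore_plug above 3 N), for 1.5 s.
At the end, for the whole second after the job is handed in: the rod stands released and still in the bore, within 0.1 rad of upright, its foot bearing on the floor of the bore (more than 0.2 N) within 4 mm of the bore's axis, and the underside of the stop ring within 2 mm of the housing's top face (contact force between depth_rod and bore_plug above 0.2 N and horizontal distance between rod_foot and bore_mouth below 0.004 m and z of stop_face in the frame of bore_mouth between -0.002 and 0.002 m and angle between depth_rod's own z axis and vertical below 0.1 rad and linear speed of depth_rod below 0.02 m/s); the robot touches nothing.
It fails at once if the rod's foot presses on the floor of the bore with more than 20 N (contact force between depth_rod and bore_plug above 20 N).
It fails at once if the rod or its ring presses on the housing (anywhere, the floor of the bore included) with more than 30 N (contact force between depth_rod and housing above 30 N).
It fails at once if the bushing is moved by more than 10 mm (distance of bushing from where it was at the start of the episode above 0.01 m).
It fails at once if the screwdriver is moved by more than 15 mm (distance of screwdriver from where it was at the start of the episode above 0.015 m).
It also fails if it takes over 51 s, if anything falls off the work surface, if the arm or the gripper's body presses on something with over 40 N, if the wrist force passes 120 N, or if a joint passes its speed limit or range.

## Working session

There is one attempt and no reset: what is moved stays moved. The work goes in short steps, Python scripts to look and compute and a tool call to move; the robot and the scene stay as the last step left them, time stands still between calls to the robot, and variables do not carry over. Pictures are saved under pics/ and viewed, and the job is handed in when it is done.

Besides the shell and the picture viewer there is one more tool, called after ">>>" as name(argument=value, ...) on one line, values as JSON. servo_tool: Moves the arm, as the interface text tells. Shifts and turns lie within -1 to 1; 1 stands for 0.08 m of shift or 1.5 rad of turn. Its arguments: {"type":"object","properties":{"plan":{"type":"array","items":{"type":"array"}},"squeeze":{"type":"number"}},"required":["plan"]}

```bash
ls; mkdir -p pics; python3 - <<'E'
from station import read_state, eyes, ctrl
import cv2
s=read_state();print(s)
for n in ("scene","top","wrist"):
    im=eyes.get_image(n);cv2.imwrite(f"pics/{n}0.png",im)
    print(n,eyes.calibration(n))
E
```

```text
pics
{'clock': 0.0, 'joints': array([-1.45463331e+00,  2.59218939e-01,  2.07454041e-02,  1.33368710e+00,
        4.04778663e-06,  1.41821447e+00]), 'qvel': array([ 0.00041664, -0.00037339, -0.0017794 ,  0.00139908,  0.00050657,
        0.00090889]), 'joint_torque': array([-5.74157202e-04, -5.55636156e+01,  3.44532859e+01,  1.37924505e-02,
       -2.02609822e-04, -6.69425773e-06]), 'ee_pos': array([ 0.14600651, -0.52994135,  0.20604522]), 'tool_rot': array([-3.11192137e+00, -4.20691498e-01, -4.53591028e-05]), 'contact_force': array([-0.13918792, -0.22195734, -0.57361529]), 'ft_torque': array([ 0.00652416,  0.03933771, -0.00335777]), 'gripper_width': 0.08518495713763931}
scene {'mtx': array([[477.01860032,   0.        , 322.26955295],
       [  0.        , 477.01860032, 234.21089998],
       [  0.        ,   0.        ,   1.        ]]), 'R': array([[ 0.26909565,  0.96309054,  0.00664426],
       [ 0.63998334, -0.17365288, -0.74850919],
       [-0.71972832,  0.20567278, -0.66309113]]), 't': array([-0.12704733, -0.26499588,  1.30636451])}
top {'mtx': array([[515.18837032,   0.        , 313.9894126 ],
       [  0.        , 515.18837032, 239.01742956],
       [  0.        ,   0.        ,   1.        ]]), 'R': array([[ 0.02241975, -0.99970631,  0.00920094],
       [-0.99623676, -0.02311077, -0.08353572],
       [ 0.08372383, -0.00729346, -0.99646231]]), 't': array([-0.03806602,  0.5311529 ,  1.11406503])}
wrist {'mtx': array([[371.64829954,   0.        , 321.89062482],
       [  0.        , 371.64829954, 241.00001824],
       [  0.        ,   0.        ,   1.        ]]), 'T_tool_cam': array([[ 1.37792323e-03, -9.61791106e-01, -2.73780881e-01,
         6.88086023e-02],
       [ 9.99999048e-01,  1.30491985e-03,  4.48758904e-04,
        -6.44703753e-04],
       [-7.43502158e-05, -2.73781238e-01,  9.61791988e-01,
        -1.66167427e-01],
       [ 0.00000000e+00,  0.00000000e+00,  0.00000000e+00,
         1.00000000e+00]])}
```

View pics/scene0.png

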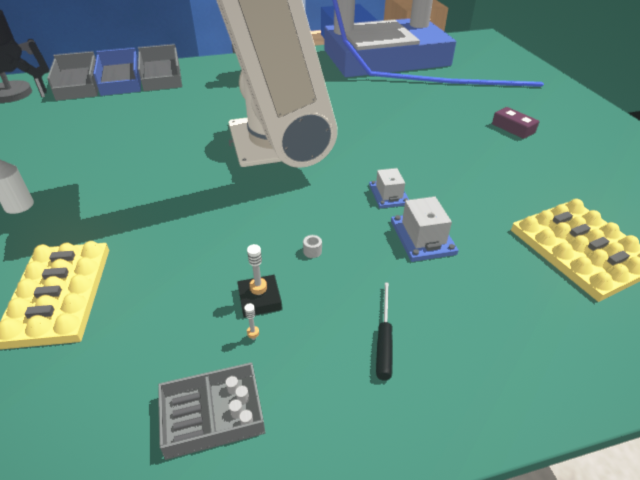

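View pics/top0.png

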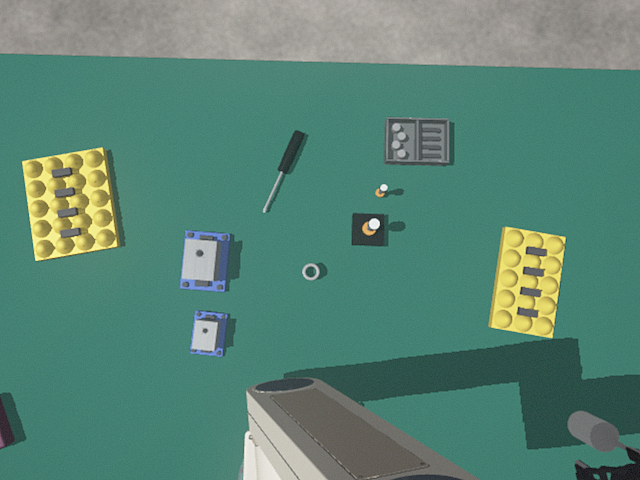

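View pics/wrist0.png

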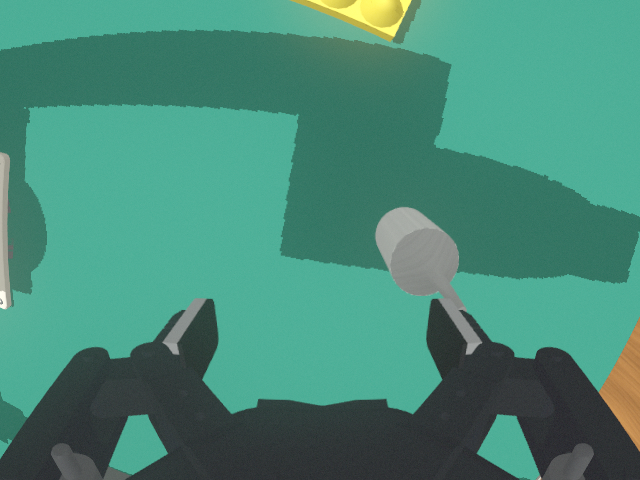

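The top view shows the rod head near (374,224) on the black stand, with the large housing's bore near (199,253). A grey cylinder stands close to the gripper. Next I'll measure these positions.

```bash
cat > h.py <<'E'
from station import read_state, eyes, ctrl
import cv2, numpy as np
from scipy.spatial.transform import Rotation as Ro
def ray(name,uv):
    c=eyes.calibration(name);d=np.linalg.inv(c['mtx'])@[uv[0],uv[1],1]
    return -c['R'].T@c['t'], c['R'].T@d
def plane(name,uv,z):
    o,d=ray(name,uv);return o+d*(z-o[2])/d[2]
def proj(name,X):
    c=eyes.calibration(name);p=c['mtx']@(c['R']@np.array(X)+c['t']);return p[:2]/p[2]
def wplane(uv,z,s):
    c=eyes.calibration('wrist');K=c['mtx'];v=(np.array(uv)-K[:2,2])/K[0,0];r=np.hypot(*v)
    dc=np.array([*(v/r*np.sin(r)),np.cos(r)]) if r>0 else np.array([0,0,1.])
    T=c['T_tool_cam'];R=Ro.from_rotvec(s['tool_rot']).as_matrix()
    d=R@T[:3,:3]@dc;o=R@T[:3,3]+s['ee_pos'];return o+d*(z-o[2])/d[2]
def wproj(X,s):
    c=eyes.calibration('wrist');K=c['mtx'];T=c['T_tool_cam'];R=Ro.from_rotvec(s['tool_rot']).as_matrix()
    p=T[:3,:3].T@(R.T@(np.array(X)-s['ee_pos'])-T[:3,3]);a=np.arctan2(np.hypot(p[0],p[1]),p[2])
    return K[:2,2]+K[0,0]*a*p[:2]/np.hypot(p[0],p[1])
E
python3 - <<'E'
from h import *
t=cv2.imread('pics/top0.png');s=cv2.imread('pics/scene0.png')
a=cv2.resize(t[200:260,340:410],None,fx=5,fy=5,interpolation=cv2.INTER_CUBIC)
b=cv2.resize(t[220:300,170:240],None,fx=5,fy=5,interpolation=cv2.INTER_CUBIC)
c=cv2.resize(s[230:320,225:295],None,fx=5,fy=5,interpolation=cv2.INTER_CUBIC)
H=450
P=lambda i:cv2.copyMakeBorder(i,0,450-i.shape[0],0,0,cv2.BORDER_CONSTANT)
o=np.hstack([P(a),P(b)]);cv2.imwrite('pics/c1.png',o)
d=cv2.resize(s[190:260,385:465],None,fx=5,fy=5,interpolation=cv2.INTER_CUBIC)
cv2.imwrite('pics/c2.png',np.hstack([P(c),P(d)]))
E
```

```text
(no output)
```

View pics/c1.png

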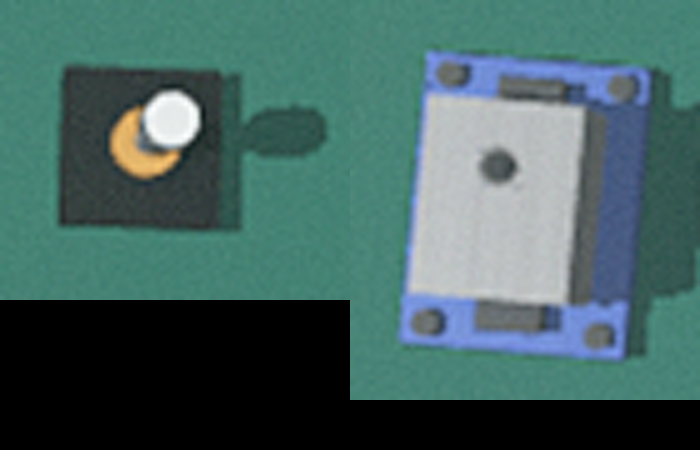

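View pics/c2.png

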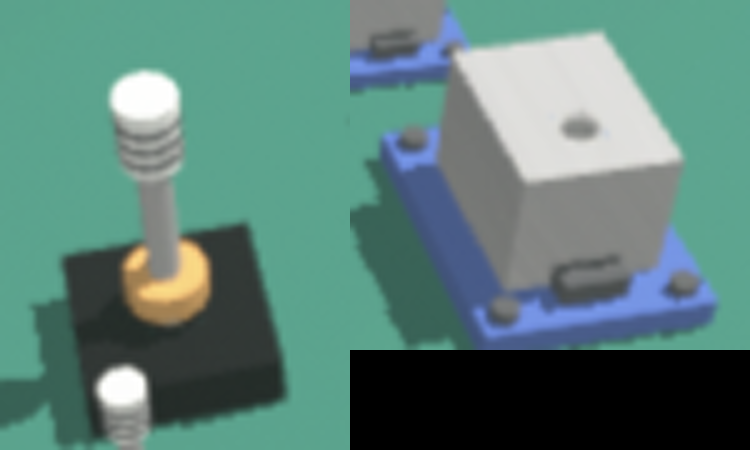

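```bash
python3 - <<'E'
from h import *
def tri(a,b):
    o1,d1=ray('top',a);o2,d2=ray('scene',b);d1/=np.linalg.norm(d1);d2/=np.linalg.norm(d2)
    l=np.linalg.lstsq(np.c_[d1,-d2],o2-o1,rcond=None)[0];p,q=o1+d1*l[0],o2+d2*l[1];return (p+q)/2,p-q
for n,a,b,z in (('rod',(373.8,223.4),(253.8,249),.127),('bore',(199.2,252.8),(430.6,215.2),.072)):
    print(n,plane('top',a,z),plane('scene',b,z),tri(a,b))
# stand corners & housing corners, top view (crop px)
st=[(64,66),(220,70),(218,228),(59,223)]
print('stand',np.mean([plane('top',(x/5+339.6,y/5+199.6),.022) for x,y in st],0))
hc=[(425,94),(586,106),(567,304),(408,292)]
H=np.array([plane('top',((x-350)/5+169.6,y/5+219.6),.072) for x,y in hc]);print(H.round(4),H.mean(0))
print([np.linalg.norm(H[i]-H[i-1]) for i in range(4)])
print('bush',plane('top',(311,272),.03),'drv',plane('top',(265,212),.01),plane('top',(298,133),.01),'small rod',plane('top',(383,188),.08),'tray',plane('top',(419,141),.035), 'cyl', plane('scene',(10,175),0.08))
E
```

```text
rod [ 0.55736596 -0.14462905  0.127     ] [ 0.56187061 -0.14343112  0.127     ] (array([ 0.55792722, -0.14407624,  0.12358949]), array([-0.00034513, -0.0019239 ,  0.00019716]))
bore [0.4930825  0.21480334 0.072     ] [0.49780936 0.21505832 0.072     ] (array([0.49365711, 0.21654324, 0.06829571]), array([-0.00074159, -0.00179824, -0.00042462]))
stand [ 0.55710641 -0.14414733  0.022     ]
[[0.5227 0.2467 0.072 ]
 [0.5192 0.1789 0.072 ]
 [0.436  0.1836 0.072 ]
 [0.4395 0.2502 0.072 ]] [0.4793476  0.21485325 0.072     ]
[np.float64(0.08328135113711424), np.float64(0.06791957558031687), np.float64(0.08335595915151887), np.float64(0.06664888026376473)]
bush [ 0.45898017 -0.0209911   0.03      ] drv [0.59104243 0.08493776 0.01      ] [0.77337341 0.01564237 0.01      ] small rod [ 0.63862262 -0.16894214  0.08      ] tray [ 0.7546369  -0.25412634  0.035     ] cyl [ 0.14457642 -0.60554747  0.08      ]
```

>>> servo_tool(plan=[[[0,0,0.09],[0.5,-0.26,0],1],[[0,0,0.179],[1,-0.53,0],1],[[0,0,0.179],[1,-0.53,0],1]])

```text
clock: 0.4
ee_pos: [0.2141, -0.465, 0.2066]
tool_rot: [-3.14, 0.01, -0.001]
contact_force: [-0.8, -0.9, 0.4]
gripper_width: 0.0856
```

>>> servo_tool(plan=[[[0,0,0],[0.33,-0.31,0],1],[[0,0,0],[0.67,-0.62,0],1],[[0,0,0],[1,-0.94,0],1]])

```text
clock: 0.65
ee_pos: [0.2926, -0.3918, 0.2065]
tool_rot: [-3.141, 0.001, 0.0]
contact_force: [0.7, -0.1, 0.5]
gripper_width: 0.0856
```

>>> servo_tool(plan=[[[0,0,0],[0.33,-0.31,0],1],[[0,0,0],[0.67,-0.62,0],1],[[0,0,0],[1,-0.94,0],1]])

```text
clock: 0.9
ee_pos: [0.3728, -0.3163, 0.2066]
tool_rot: [-3.142, -0.0, 0.0]
contact_force: [1.1, -0.9, 0.2]
gripper_width: 0.0854
```

>>> servo_tool(plan=[[[0,0,0],[0.33,-0.31,0],1],[[0,0,0],[0.67,-0.62,0],1],[[0,0,0],[1,-0.94,0],1]])

```text
clock: 1.15
ee_pos: [0.4529, -0.2409, 0.2066]
tool_rot: [-3.142, -0.0, 0.0]
contact_force: [0.2, -1.0, 0.1]
gripper_width: 0.0852
```

>>> servo_tool(plan=[[[0,0,0],[0.25,-0.2,0],1],[[0,0,0],[0.5,-0.4,0],1],[[0,0,0],[0.7,-0.6,0],1],[[0,0,0],[0.7,-0.6,0],1],[[0,0,0],[0.7,-0.6,0],1]])

```text
clock: 1.57
ee_pos: [0.5083, -0.1935, 0.2062]
tool_rot: [-3.141, -0.004, 0.001]
contact_force: [-0.5, 0.5, -0.4]
gripper_width: 0.0853
```

```bash
python3 - <<'E'
from h import *
s=read_state();im=eyes.get_image('wrist');cv2.imwrite('pics/w1.png',im)
print(s['ee_pos'],s['tool_rot'],s['contact_force']);
for z in (.127,.097):print(wproj([.557,-.144,z],s))
np.save('s1.npy',s,allow_pickle=True)
E
```

```text
[ 0.50826318 -0.19351339  0.20616676] [-3.14120937e+00 -3.99876580e-03  1.39703352e-03] [-0.54677273  0.50688763 -0.41521685]
[248.45373819 168.61352718]
[256.21894022 165.19241093]
```

View pics/w1.png

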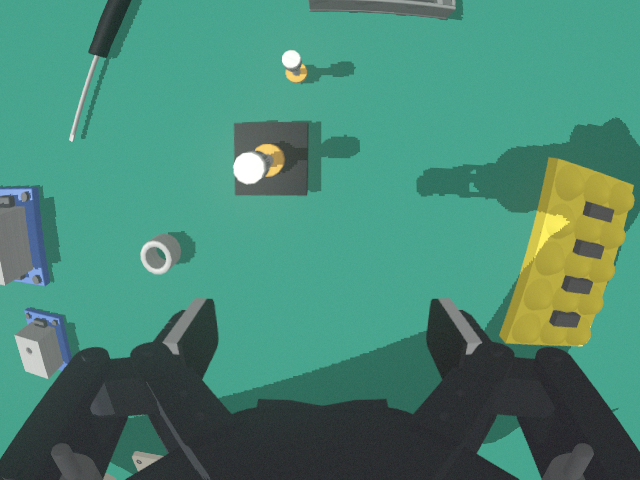

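The wrist view puts the head top at about (249,168), within 1 px of the prediction from the top-view position. I'll move over it.

>>> servo_tool(plan=[[[0,0,0],[0.3,-0.3,0],1],[[0,0,0],[0.55,-0.55,0],1],[[0,0,0],[0.61,-0.62,0],1],[[0,0,0],[0.61,-0.62,0.1],1],[[0,0,0],[0.61,-0.62,0.1],1],[[0,0,0],[0.61,-0.62,0.1],1]])

```text
clock: 2.12
ee_pos: [0.5554, -0.1457, 0.198]
tool_rot: [-3.141, 0.001, 0.002]
contact_force: [-0.2, -0.1, -0.2]
gripper_width: 0.0859
```

```bash
python3 - <<'E'
from h import *
s=read_state();im=eyes.get_image('wrist');cv2.imwrite('pics/w2.png',im)
print(s['ee_pos'],s['tool_rot'],s['contact_force']);
for z in (.127,.097):print(wproj([.557,-.144,z],s))
g=im.min(axis=2);m=(g>200).astype(np.uint8)
for c in cv2.findContours(m,0,2)[0]:
    if cv2.contourArea(c)>200:
        e=cv2.minEnclosingCircle(c);print(cv2.contourArea(c),e,cv2.boundingRect(c),wplane(e[0],.127,s))
E
```

```text
[ 0.5554307  -0.1457148   0.19801544] [-3.14135148e+00  1.14978675e-03  2.40581677e-03] [-0.16113852 -0.08644829 -0.16666141]
[319.8472826  240.23365538]
[320.07473477 229.17046276]
1563.5 ((16.5, 292.5), 38.24274444580078) (0, 258, 34, 70) [0.50669661 0.13719217 0.127     ]
718.0 ((319.34783935546875, 238.17391967773438), 15.905345916748047) (304, 224, 32, 30) [ 0.55841753 -0.14367051  0.127     ]
251.5 ((352.5, 116.5), 9.617792129516602) (343, 108, 20, 18) [ 0.63786311 -0.16453718  0.127     ]
207.0 ((397.5, 28.5), 8.860122680664062) (389, 21, 18, 16) [ 0.69782291 -0.19360308  0.127     ]
208.5 ((384.5, 8.0), 9.013978004455566) (376, 0, 18, 17) [ 0.71188531 -0.18539535  0.127     ]
```

View pics/w2.png

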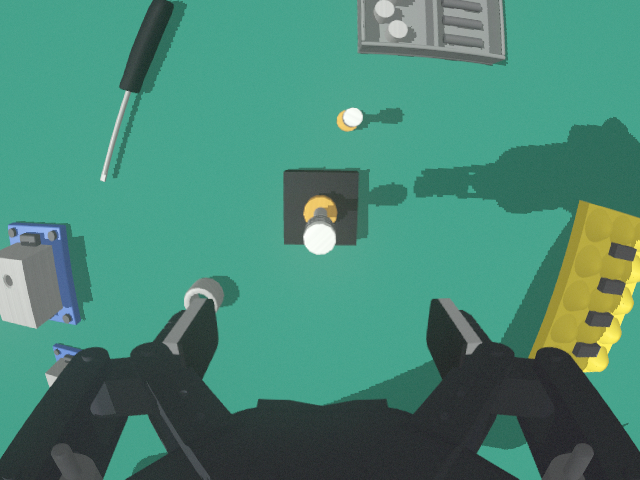

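>>> servo_tool(plan=[[[0,0,0],[0.03,-0.02,0.3],1],[[0,0,0],[0.03,-0.02,0.6],1],[[0,0,0],[0.03,-0.02,0.85],1],[[0,0,0],[0.03,-0.02,1],1],[[0,0,0],[0.03,-0.02,1],1]])

```text
clock: 2.58
ee_pos: [0.5571, -0.1436, 0.1163]
tool_rot: [-3.14, 0.002, 0.006]
contact_force: [-0.5, -0.5, 0.4]
gripper_width: 0.0853
```

>>> servo_tool(plan=[[[0,0,0],[0,0,0.07],1],[[0,0,0],[0,0,0.14],1],[[0,0,0],[0,0,0.14],1],[[0,0,0],[0,0,0.14],1],[[0,0,0],[0,0,0.14],1]])

```text
clock: 3.0
ee_pos: [0.5593, -0.1434, 0.1081]
tool_rot: [3.141, 0.0, 0.001]
contact_force: [0.9, 0.8, 1.1]
gripper_width: 0.0852
```

```bash
python3 - <<'E'
from h import *
s=read_state();im=eyes.get_image('wrist');cv2.imwrite('pics/w3.png',im)
print(s['ee_pos'],s['tool_rot'],s['contact_force']);
print(wproj([.558,-.144,.127],s))
E
```

```text
[ 0.55928364 -0.14341212  0.10809193] [3.14117165e+00 3.91098259e-04 1.34239115e-03] [0.85240948 0.79188611 1.13833298]
[324.02197534 302.70846408]
```

View pics/w3.png

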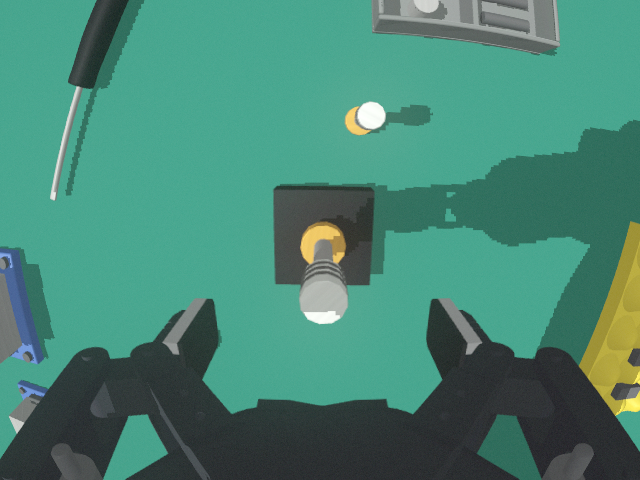

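>>> servo_tool(plan=[[[0,0,0],[0,0,0],0.3],[[0,0,0],[0,0,0],0.15],[[0,0,0],[0,0,0],0],[[0,0,0],[0,0,0],0],[[0,0,0],[0,0,0],0],[[0,0,0],[0,0,0],0],[[0,0,0],[0,0,0],0],[[0,0,0],[0,0,0],0]], squeeze=60)

```text
clock: 3.72
ee_pos: [0.559, -0.1432, 0.1075]
tool_rot: [-3.142, -0.0, 0.0]
contact_force: [0.9, 0.3, 0.1]
gripper_width: -0.0001
```

>>> servo_tool(plan=[[[0,0,0],[0,0,0],0],[[0,0,0],[0,0,0],0],[[0,0,0],[0,0,0],0],[[0,0,0],[0,0,0],0]])

```text
clock: 4.05
ee_pos: [0.559, -0.1432, 0.1075]
tool_rot: [3.142, 0.001, 0.0]
contact_force: [-0.0, 0.6, -0.3]
gripper_width: -0.0002
```

```bash
python3 - <<'E'
from h import *
for i in range(4):
    s=read_state();eyes.get_image('top');print(s['ee_pos'],s['tool_rot'],s['contact_force'],s['ft_torque'],s['gripper_width'])
E
```

```text
[ 0.55903959 -0.14322792  0.10748739] [3.14157991e+00 5.12586966e-04 1.72993300e-05] [-0.03473561  0.57611568 -0.28959024] [-0.00878574  0.01593012  0.02267237] -0.00019176050539670888
[ 0.55902861 -0.14320039  0.10746673] [-3.14153949e+00 -4.93297570e-04  1.79993667e-05] [ 0.44227518 -0.6260216  -0.31386838] [-0.00918822 -0.02355912  0.04815853] -6.372260065005482e-06
[ 0.55905722 -0.14321816  0.10747857] [3.14159153e+00 4.54555127e-04 6.40144120e-05] [0.60924804 0.26960345 0.07885162] [0.03441087 0.00365805 0.00291218] 0.00010231163044417026
[ 0.55902977 -0.14319163  0.10749997] [-3.14153556e+00 -5.18476783e-04 -4.72545562e-05] [0.42885938 0.25741467 0.05864015] [-0.06027868 -0.0542644  -0.00166766] -0.00017822104255091443
```

```bash
python3 - <<'E'
from h import *
im=eyes.get_image('wrist');cv2.imwrite('pics/w4.png',im)
s=eyes.get_image('scene');cv2.imwrite('pics/s4.png',cv2.resize(s[150:350,180:460],None,fx=2.8,fy=2.8))
E
```

```text
(no output)
```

View pics/w4.png

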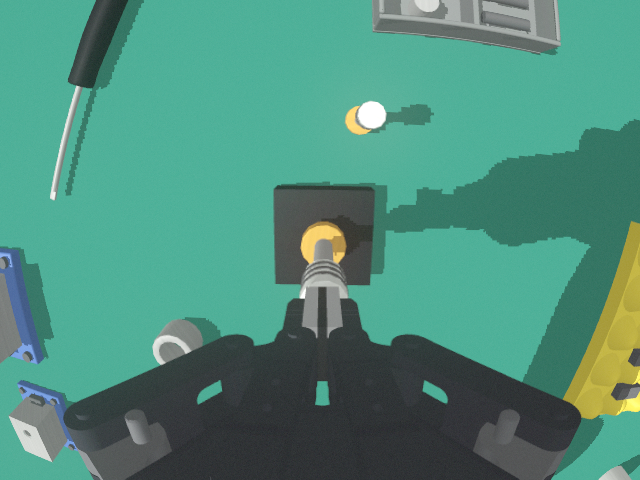

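View pics/s4.png

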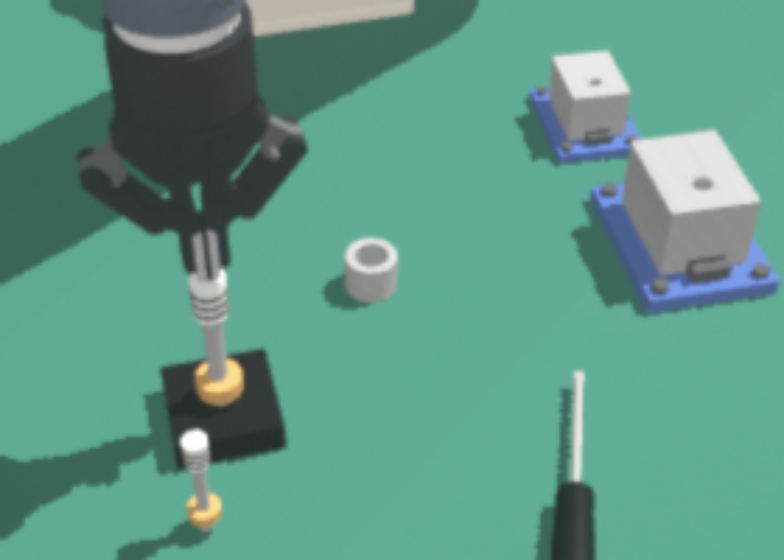

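```bash
python3 - <<'E'
from h import *
s=read_state();p=s['ee_pos']
for dz in (.014,0,-.03):
  X=p-[0,0,dz]
  print(dz,[proj(n,X).round(1) for n in('scene','top')],wproj(X,s).round(1))
X=[.558,-.144,.127];print([proj(n,X).round(1) for n in('scene','top')],wproj(X,s).round(1))
t=eyes.get_image('top');cv2.imwrite('pics/t4.png',cv2.resize(t[150:300,300:450],None,fx=4,fy=4))
im=cv2.imread('pics/w4.png');cv2.imwrite('pics/w4c.png',cv2.resize(im[170:420,220:430],None,fx=2.4,fy=2.4))
E
```

```text
0.014 [array([255.4, 262.2]), array([371.1, 224.4])] [322.5 273.3]
0 [array([254.7, 256.3]), array([371.9, 223.7])] [322.6 283.6]
-0.03 [array([253.1, 243.2]), array([373.8, 221.9])] [322.7 311.5]
[array([253.1, 247.5]), array([373.5, 223.1])] [324.4 302.8]
```

View pics/w4c.png

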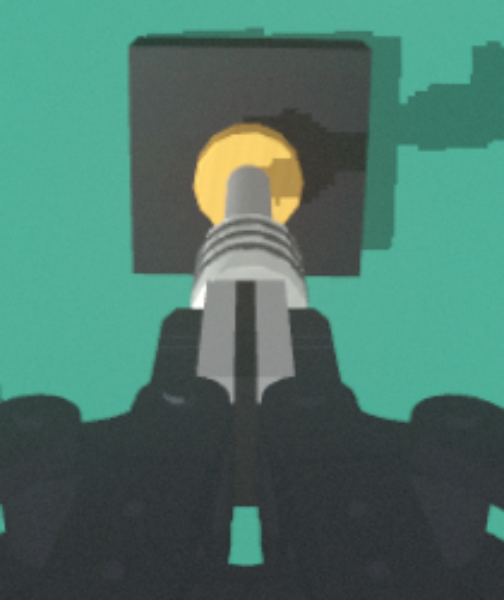

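View pics/t4.png

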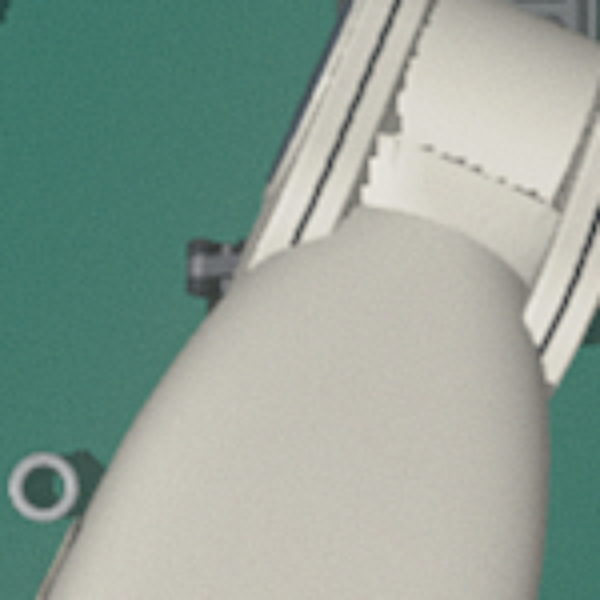

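The grasp missed. In both the wrist and scene views the closed fingertips sit about 33 mm farther back than the stated geometry, just above the head top. The wrist view still fits the rod's position, so I trust the images. I'll open and go lower.

>>> servo_tool(plan=[[[0,0,0],[0,0,-0.1],1],[[0,0,0],[0,0,-0.1],1],[[0,0,0],[0,0,-0.1],1],[[0,0,0],[0,0,-0.1],1],[[0,0,0],[0,0,-0.1],1],[[0,0,0],[0,0,-0.1],1],[[0,0,0],[0,0,-0.1],1],[[0,0,0],[0,0,-0.1],1]])

```text
clock: 5.07
ee_pos: [0.559, -0.1432, 0.1154]
tool_rot: [-3.142, -0.0, 0.0]
contact_force: [-0.5, 0.1, 0.2]
gripper_width: 0.085
```

```bash
python3 - <<'E'
from h import *
s=read_state();im=eyes.get_image('wrist');cv2.imwrite('pics/w5.png',im)
t=eyes.get_image('scene');cv2.imwrite('pics/s5.png',cv2.resize(t[180:320,190:330],None,fx=4,fy=4,interpolation=cv2.INTER_CUBIC))
print(s['ee_pos'],s['gripper_width'],wproj([.558,-.144,.127],s),proj('scene',[.558,-.144,.127]))
for dz in (-.034,-.02,.001):
    for dy in(-.0425,.0425): print(dz,dy,wproj(s['ee_pos']+[.011,dy,-dz],s).round(),proj('scene',s['ee_pos']+[.011,dy,-dz]).round())
E
```

```text
[ 0.55900119 -0.14323052  0.11539544] 0.08504101395173397 [324.31956981 295.31765802] [253.07241524 247.5156879 ]
-0.034 -0.0425 [430. 290.] [227. 247.]
-0.034 0.0425 [216. 289.] [279. 238.]
-0.02 -0.0425 [421. 277.] [228. 253.]
-0.02 0.0425 [224. 277.] [280. 244.]
0.001 -0.0425 [410. 261.] [230. 263.]
0.001 0.0425 [235. 261.] [281. 253.]
```

View pics/s5.png

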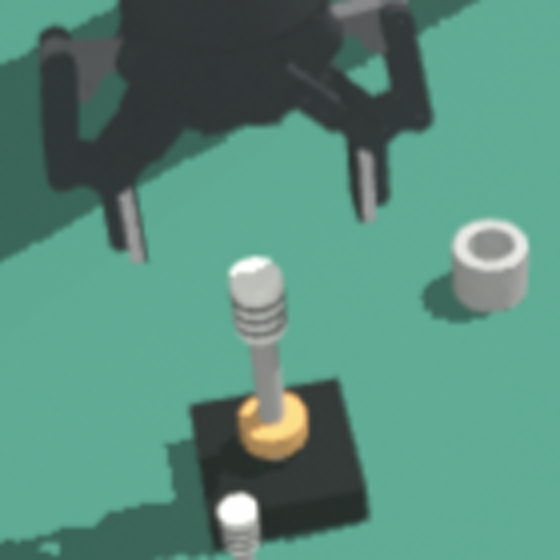

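View pics/w5.png

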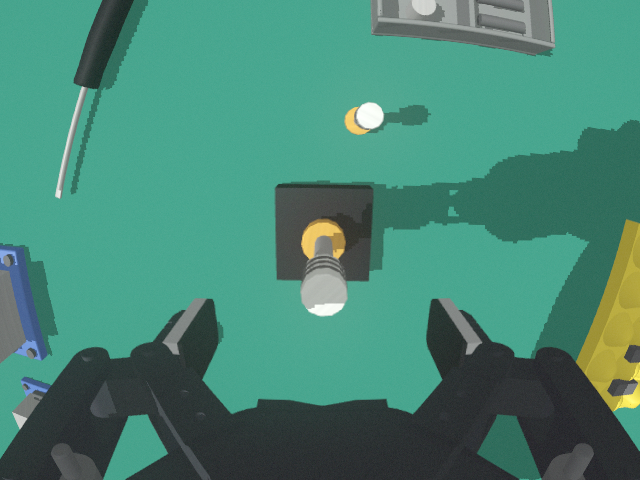

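```bash
python3 - <<'E'
from h import *
s=read_state()
for dz in(-.034,-.038):
  for dx in (.011,.006,0,-.011,-.016): print(dz,dx,wproj(s['ee_pos']+[dx,.0425,-dz],s).round(1),proj('scene',s['ee_pos']+[dx,.0425,-dz]).round(1),proj('scene',s['ee_pos']+[dx,-.0425,-dz]).round(1))
im=cv2.imread('pics/w5.png');cv2.imwrite('pics/w5c.png',cv2.resize(im[280:400,140:280],None,fx=5,fy=5,interpolation=cv2.INTER_CUBIC))
E
```

```text
-0.034 0.011 [215.9 289.3] [279.5 237.6] [227.  246.9]
-0.034 0.006 [217.1 300.7] [278.8 235.6] [226.6 244.9]
-0.034 0 [218.7 313.9] [278.1 233.2] [226.2 242.4]
-0.034 -0.011 [221.6 337. ] [276.7 229. ] [225.3 238. ]
-0.034 -0.016 [222.9 347. ] [276.1 227.1] [224.9 236. ]
-0.038 0.011 [213.2 293.4] [279.3 235.7] [226.7 245.1]
-0.038 0.006 [214.5 305. ] [278.7 233.8] [226.3 243. ]
-0.038 0 [216.2 318.4] [278.  231.4] [225.8 240.6]
-0.038 -0.011 [219.3 341.9] [276.6 227.2] [225.  236.2]
-0.038 -0.016 [220.7 352. ] [276.  225.3] [224.6 234.2]
```

View pics/w5c.png

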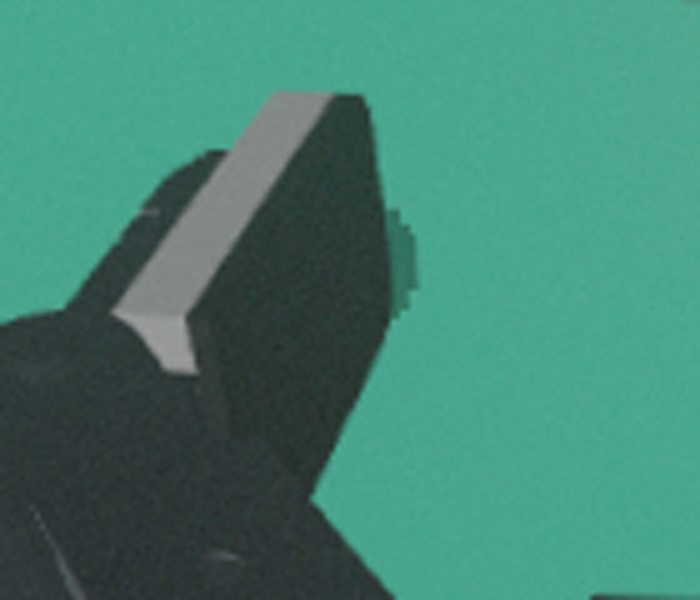

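>>> servo_tool(plan=[[[0,0,0],[0.02,0.01,0.2],1],[[0,0,0],[0.02,0.01,0.4],1],[[0,0,0],[0.02,0.01,0.55],1],[[0,0,0],[0.02,0.01,0.55],1],[[0,0,0],[0.02,0.01,0.55],1]])

```text
clock: 5.58
ee_pos: [0.5603, -0.1439, 0.0712]
tool_rot: [-3.141, -0.0, 0.002]
contact_force: [0.0, 0.5, 0.2]
gripper_width: 0.0857
```

```bash
python3 - <<'E'
from h import *
s=read_state();im=eyes.get_image('wrist');cv2.imwrite('pics/w6.png',im)
print(s['ee_pos'],s['tool_rot'],s['contact_force'])
E
```

```text
[ 0.56031887 -0.14390775  0.07122354] [-3.14109424e+00 -3.63307365e-04  1.80328320e-03] [0.01153645 0.52924143 0.17539402]
```

View pics/w6.png

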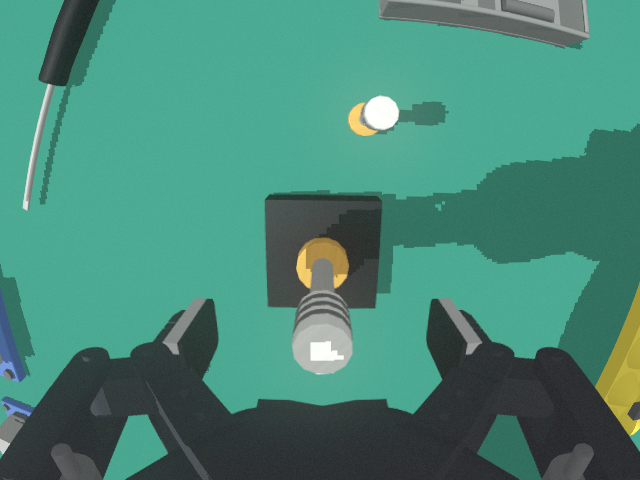

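The head at (322,345) is now between the pads. I'll close on it.

>>> servo_tool(plan=[[[0,0,0],[0,0,0],0.5],[[0,0,0],[0,0,0],0.3],[[0,0,0],[0,0,0],0.2],[[0,0,0],[0,0,0],0.1],[[0,0,0],[0,0,0],0],[[0,0,0],[0,0,0],0],[[0,0,0],[0,0,0],0],[[0,0,0],[0,0,0],0]], squeeze=60)

```text
clock: 6.3
ee_pos: [0.5609, -0.1441, 0.0719]
tool_rot: [3.141, 0.001, 0.001]
contact_force: [-0.7, 0.2, 4.7]
gripper_width: 0.0204
```

```bash
python3 - <<'E'
from h import *
s=read_state();im=eyes.get_image('wrist');cv2.imwrite('pics/w7.png',im[100:480,150:500])
print(s['ee_pos'],s['tool_rot'],s['contact_force'],s['gripper_width'])
E
```

```text
[ 0.56085886 -0.14406272  0.07189461] [3.14138937e+00 5.25219087e-04 1.12956756e-03] [-0.6955906   0.16268283  4.73183359] 0.020449980398507556
```

View pics/w7.png

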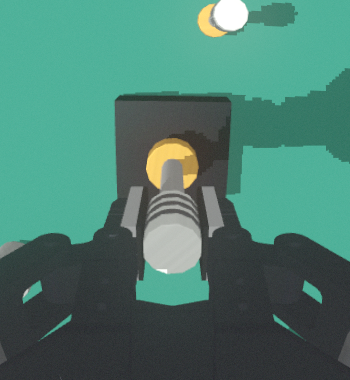

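>>> servo_tool(plan=[[[0,0,0],[0,0,-0.1],0],[[0,0,0],[0,0,-0.25],0],[[0,0,0],[0,0,-0.5],0],[[0,0,0],[0,0,-0.75],0],[[0,0,0],[0,0,-1],0],[[0,0,0],[0,0,-1],0],[[0,0,0],[0,0,-1],0]])

```text
clock: 6.93
ee_pos: [0.561, -0.1442, 0.1523]
tool_rot: [3.141, 0.0, 0.002]
contact_force: [-0.1, -0.5, -1.4]
gripper_width: 0.0205
```

```bash
python3 - <<'E'
from h import *
for i in range(3):
    s=read_state();im=eyes.get_image('scene')
    print(s['ee_pos'],s['tool_rot'],s['contact_force'],s['ft_torque'],s['gripper_width'])
cv2.imwrite('pics/s8.png',cv2.resize(im[150:330,180:330],None,fx=3.3,fy=3.3))
w=eyes.get_image('wrist');cv2.imwrite('pics/w8.png',w[100:480,150:500])
E
```

```text
[ 0.56097749 -0.14418444  0.15229181] [3.14091932e+00 4.98013805e-04 2.30684354e-03] [-0.1384856  -0.47779858 -1.444975  ] [0.02606215 0.00886118 0.03050002] 0.020488852100280192
[ 0.56044151 -0.14395679  0.15116902] [-3.14147181e+00 -4.10124210e-04  4.77465238e-04] [-0.35849217 -0.84841445 -2.03168144] [0.01470863 0.08357861 0.02279428] 0.0206896932048766
[ 0.56011839 -0.14384406  0.15058438] [-3.14106517e+00 -4.10878087e-04  2.18785852e-03] [ 0.55701993 -0.03439045 -2.42498557] [-0.01663088  0.03725656 -0.01457463] 0.020353103731588884
```

View pics/s8.png

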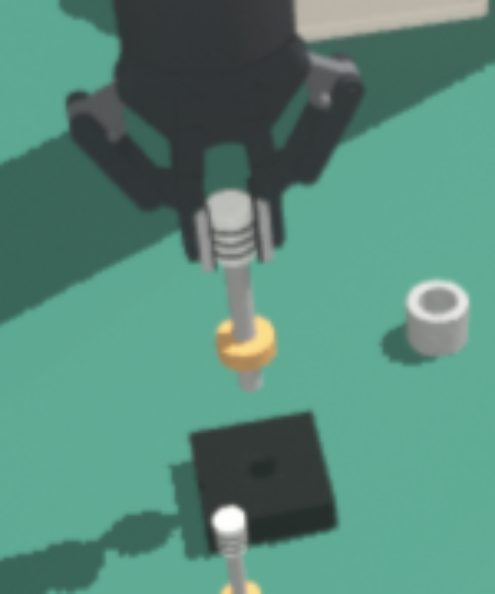

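View pics/w8.png

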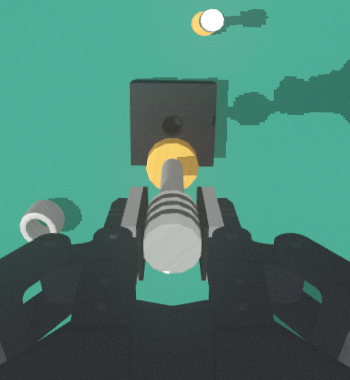

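The rod is lifted clean (foot at about 0.084 m). I'll measure the stand hole from here, so the rod-to-TCP offset and the bore come from the same camera.

>>> servo_tool(plan=[[[0,0,0],[-0.2,0,-0.1],0],[[0,0,0],[-0.4,0,-0.2],0],[[0,0,0],[-0.5,0,-0.25],0],[[0,0,0],[-0.5,0,-0.25],0],[[0,0,0],[-0.5,0,-0.25],0],[[0,0,0],[-0.5,0,-0.25],0],[[0,0,0],[-0.5,0,-0.25],0]])

```text
clock: 7.72
ee_pos: [0.521, -0.144, 0.1709]
tool_rot: [-3.141, -0.001, 0.001]
contact_force: [-0.4, -0.6, -2.0]
gripper_width: 0.0207
```

```bash
cat >> h.py <<'E'
def cr(im,c,h,k,fn):
    x,y=int(c[0]),int(c[1]);cv2.imwrite(fn,cv2.resize(im[y-h:y+h,x-h:x+h],None,fx=k,fy=k,interpolation=cv2.INTER_CUBIC));return x-h,y-h
E
python3 - <<'E'
from h import *
s=read_state();im=eyes.get_image('wrist');cv2.imwrite('pics/w9.png',im)
print(s['ee_pos'],s['tool_rot'],s['contact_force'])
c=wproj([.558,-.144,.022],s);print(c,cr(im,c,30,10,'pics/w9c.png'))
E
```

```text
[ 0.52104646 -0.14403334  0.17085474] [-3.14128534e+00 -5.89408192e-04  8.18334200e-04] [-0.37484934 -0.55591393 -2.0092375 ]
[322.39270314 175.13315064] (292, 145)
```

View pics/w9.png

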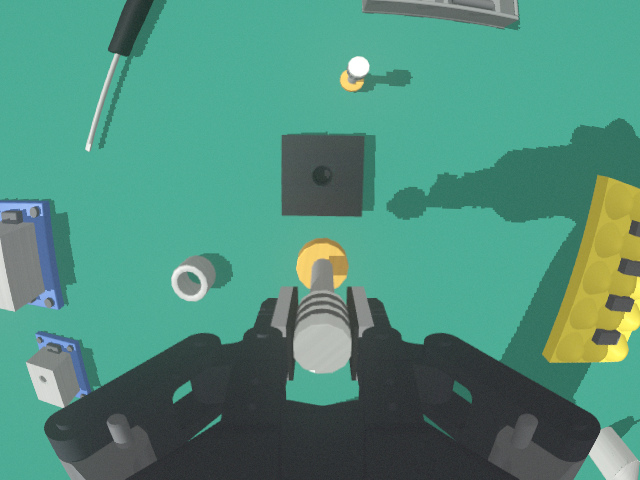

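View pics/w9c.png

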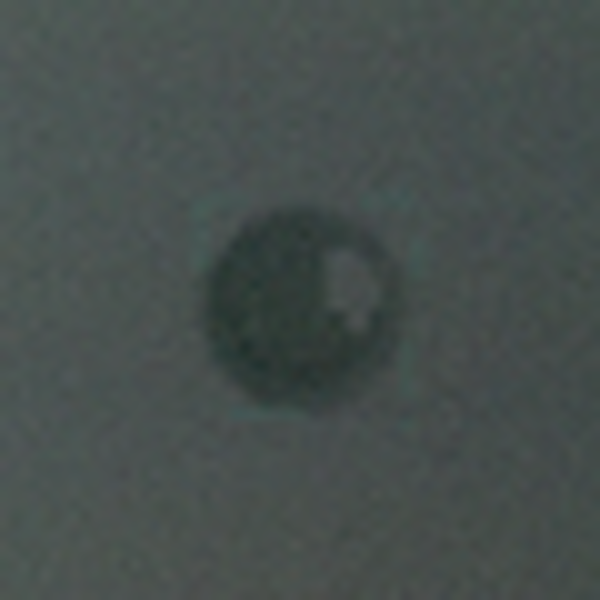

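>>> servo_tool(plan=[[[0,0,0],[-0.04,-0.2,0],0],[[0,0,0],[-0.1,-0.55,0],0],[[0,0,0],[-0.16,-0.9,0],0]])

```text
clock: 8.02
ee_pos: [0.5079, -0.0718, 0.1708]
tool_rot: [-3.141, 0.002, 0.001]
contact_force: [-0.4, 0.7, -1.2]
gripper_width: 0.0204
```

>>> servo_tool(plan=[[[0,0,0],[-0.05,-0.3,0],0],[[0,0,0],[-0.1,-0.6,0],0],[[0,0,0],[-0.16,-0.9,0],0]])

```text
clock: 8.27
ee_pos: [0.495, 0.0012, 0.1711]
tool_rot: [-3.142, -0.001, 0.001]
contact_force: [0.7, 0.6, -0.6]
gripper_width: 0.0204
```

>>> servo_tool(plan=[[[0,0,0],[-0.05,-0.3,0],0],[[0,0,0],[-0.1,-0.6,0],0],[[0,0,0],[-0.16,-0.9,0],0]])

```text
clock: 8.52
ee_pos: [0.4822, 0.0732, 0.1712]
tool_rot: [-3.142, -0.001, 0.0]
contact_force: [0.9, 0.6, -1.9]
gripper_width: 0.0206
```

>>> servo_tool(plan=[[[0,0,0],[-0.05,-0.3,0],0],[[0,0,0],[-0.1,-0.6,0],0],[[0,0,0],[-0.16,-0.9,0],0]])

```text
clock: 8.77
ee_pos: [0.4707, 0.1122, 0.1712]
tool_rot: [-3.116, -0.069, 0.002]
contact_force: [-0.4, 0.4, -1.3]
gripper_width: 0.0203
```

>>> servo_tool(plan=[[[0,0,0],[-0.05,-0.3,0],0],[[0,0,0],[-0.1,-0.6,0],0],[[0,0,0],[-0.16,-0.8,0],0],[[0,0,0],[-0.16,-0.89,0],0],[[0,0,0],[-0.16,-0.89,0],0],[[0,0,0],[-0.16,-0.89,0],0],[[0,0,0],[-0.16,-0.89,0],0],[[0,0,0],[-0.16,-0.89,0],0]])

```text
clock: 9.43
ee_pos: [0.4586, 0.1437, 0.1733]
tool_rot: [-3.084, -0.143, 0.006]
contact_force: [-0.0, 0.0, -1.7]
gripper_width: 0.0204
```

```bash
python3 - <<'E'
from h import *
s=read_state();im=eyes.get_image('wrist');cv2.imwrite('pics/w10.png',im)
print(s['ee_pos'],s['tool_rot'],s['contact_force'])
c=wproj([.4935,.215,.072],s);print(c,cr(im,c,30,10,'pics/w10c.png'))
np.save('s10.npy',s,allow_pickle=True)
E
```

```text
[0.4586161  0.14367841 0.17325721] [-3.08398775 -0.14338589  0.00587915] [-0.00544867  0.04194172 -1.7337836 ]
[238.54836953 176.12114094] (208, 146)
```

View pics/w10.png

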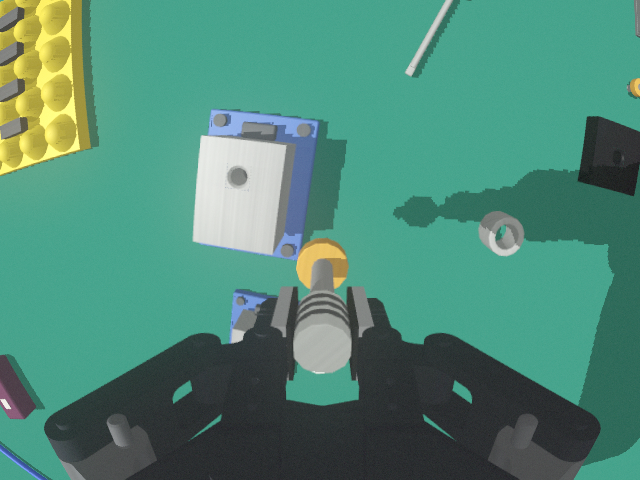

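View pics/w10c.png

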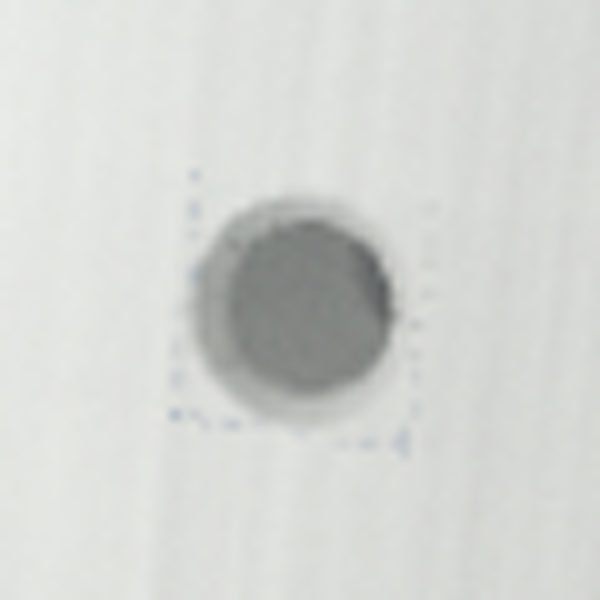

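```bash
python3 - <<'E'
from h import *
s=read_state();print(s['joints'],s['clock'])
R=Ro.from_rotvec(s['tool_rot']).as_matrix();print(R.round(3))
# bore edge outer chamfer circle
x,y=208+.1*300-.45,146+.1*310-.45;print(wplane((x,y),.072,s))
E
```

```text
[ 0.09195285  0.1492625  -0.20818609  1.21473888  0.05441871  3.14061185] 9.4833
[[ 0.996  0.093 -0.006]
 [ 0.093 -0.994  0.054]
 [-0.001 -0.054 -0.999]]
[0.49307696 0.21575728 0.072     ]
```

Joint 6 hit its limit at 3.14, so the tool has to yaw for this side of the bench.

>>> servo_tool(plan=[[[0,0,-0.08],[0,0,0],0],[[0,0,-0.16],[0,0,0],0],[[0,0,-0.24],[0,0,0],0],[[0,0,-0.32],[0,0,0],0],[[0,0,-0.4],[0,0,0],0],[[0,0,-0.48],[0,0,0],0],[[0,0,-0.48],[0,0,0],0],[[0,0,-0.48],[0,0,0],0]])

```text
clock: 10.15
ee_pos: [0.4585, 0.1439, 0.1732]
tool_rot: [-2.84, -1.216, -0.024]
contact_force: [-0.9, 0.1, -1.2]
gripper_width: 0.0204
```

```bash
python3 - <<'E'
from h import *
s=read_state();print(s['joints'],s['clock'],s['ee_pos'])
R=Ro.from_rotvec(s['tool_rot']).as_matrix();print(R.round(4),np.arctan2(R[1,0],R[0,0]))
E
```

```text
[ 0.09228957  0.14922111 -0.20822874  1.21470567  0.0544874   2.42436109] 10.15 [0.45851287 0.14385734 0.17324699]
[[ 0.69    0.7238 -0.0064]
 [ 0.723  -0.6887  0.0541]
 [ 0.0348 -0.0419 -0.9985]] 0.8087539886738024
```

```bash
cat >> h.py <<'E'
def plan(p,yaw,s=None):
    s=s or read_state();R=Ro.from_rotvec(s['tool_rot'])
    Rt=Ro.from_euler('z',yaw)*Ro.from_euler('x',np.pi)
    print('turn',((R.inv()*Rt).as_rotvec()/1.5).round(4),'shift',(R.inv().apply(np.array(p)-s['ee_pos'])/.08).round(3))
E
python3 - <<'E'
from h import *
y=0.8
plan([.4931-.037*np.cos(y),.2153-.037*np.sin(y),.171],y)
E
```

```text
turn [-0.0281 -0.0231  0.0063] shift [ 0.481 -0.306  0.058]
```

>>> servo_tool(plan=[[[-0.028,-0.023,0.006],[0.15,-0.1,0.02],0],[[-0.028,-0.023,0.006],[0.35,-0.22,0.05],0],[[-0.028,-0.023,0.006],[0.48,-0.306,0.058],0],[[-0.028,-0.023,0.006],[0.48,-0.306,0.058],0],[[-0.028,-0.023,0.006],[0.48,-0.306,0.058],0],[[-0.028,-0.023,0.006],[0.48,-0.306,0.058],0]])

```text
clock: 10.65
ee_pos: [0.4668, 0.1886, 0.1709]
tool_rot: [-2.891, -1.229, 0.0]
contact_force: [-0.4, -0.6, -1.7]
gripper_width: 0.0201
```

```bash
python3 - <<'E'
from h import *
for i in range(2):
    s=read_state();im=eyes.get_image('wrist');print(s['ee_pos'],s['contact_force'])
cv2.imwrite('pics/w11.png',im)
R=Ro.from_rotvec(s['tool_rot']).as_matrix();print(R.round(4))
c=wproj([.4931,.2155,.072],s);print(c,cr(im,c,30,10,'pics/w11c.png'))
import pickle;pickle.dump(s,open('s11.pkl','wb'))
E
```

```text
[0.46681603 0.18859708 0.1709417 ] [-0.39103764 -0.55568053 -1.65801389]
[0.4668684  0.18838558 0.17103219] [-0.35407628 -0.57634765 -0.80606678]
[[ 6.943e-01  7.197e-01  0.000e+00]
 [ 7.197e-01 -6.943e-01  1.000e-04]
 [ 1.000e-04 -1.000e-04 -1.000e+00]]
[323.1045512 181.865722 ] (293, 151)
```

View pics/w11.png

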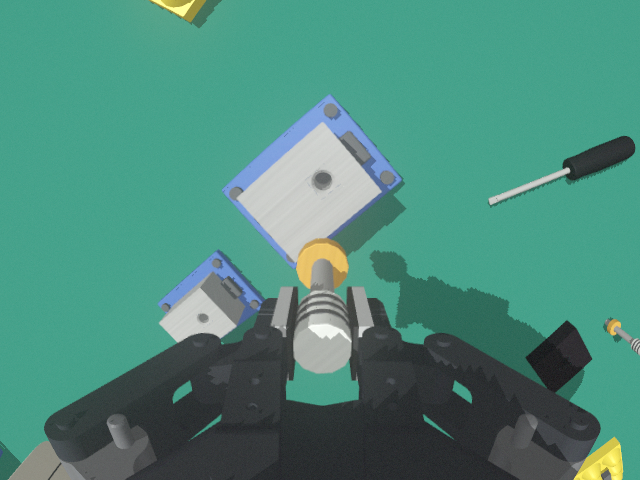

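View pics/w11c.png

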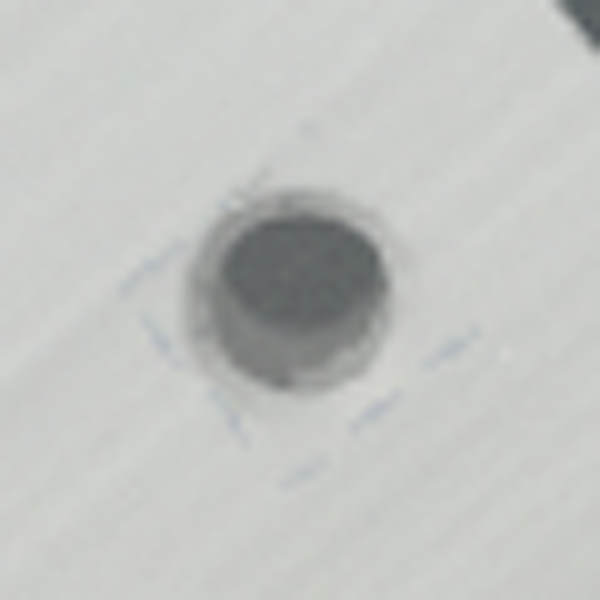

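```bash
python3 - <<'E'
from h import *
import pickle
s9=dict(ee_pos=np.array([0.52104646,-0.14403334,0.17085474]),tool_rot=np.array([-3.14128534e+00,-5.89408192e-04,8.18334200e-04]))
hole=wplane((321.75,175.35),.022,s9);print('stand',hole)
g=np.array([0.56085886,-0.14406272,0.07189461]);rg=Ro.from_rotvec([3.14138937,5.25e-4,1.13e-3])
off=rg.inv().apply(hole-g);print('rod in tool',off)
s=pickle.load(open('s11.pkl','rb'));b=wplane((321.75,179.65),.072,s);print('bore',b)
R=Ro.from_rotvec(s['tool_rot']);t=b[:2]-R.apply(off)[:2];print('target tcp',t)
n=read_state();print(n['ee_pos'],R.inv().apply(np.r_[t,n['ee_pos'][2]]-n['ee_pos'])/.08)
E
```

```text
stand [ 0.55835538 -0.14306192  0.022     ]
rod in tool [-0.00253904 -0.00101177  0.04989259]
bore [0.49351241 0.21732656 0.072     ]
target tcp [0.49600301 0.21844643]
[0.46692241 0.18833189 0.17108708] [5.23295804e-01 2.46156134e-04 4.02840714e-05]
```

>>> servo_tool(plan=[[[0,0,0],[0.2,0,0],0],[[0,0,0],[0.4,0,0],0],[[0,0,0],[0.52,0,0],0],[[0,0,0],[0.52,0,0.15],0],[[0,0,0],[0.52,0,0.25],0],[[0,0,0],[0.52,0,0.25],0],[[0,0,0],[0.52,0,0.25],0]])

```text
clock: 11.33
ee_pos: [0.4953, 0.2184, 0.1507]
tool_rot: [-2.891, -1.229, 0.002]
contact_force: [0.0, -0.6, -1.2]
gripper_width: 0.0203
```

```bash
python3 - <<'E'
from h import *
for i in range(3):
    s=read_state();im=eyes.get_image('scene' if i<2 else 'wrist');print(s['ee_pos'],s['contact_force'])
    if i==1: cv2.imwrite('pics/s12.png',cv2.resize(im[140:260,370:490],None,fx=5,fy=5,interpolation=cv2.INTER_CUBIC))
cv2.imwrite('pics/w12.png',im)
print(proj('scene',[.4931,.2155,.072]))
E
```

```text
[0.49531869 0.21844247 0.15072606] [ 0.04774748 -0.60826121 -1.20481258]
[0.4956145  0.21857803 0.15120153] [-0.06830059  0.70825896 -0.73834453]
[0.4958316  0.21867514 0.15150613] [ 0.78800416  0.34579193 -1.38024089]
[429.77871324 213.71471948]
```

View pics/s12.png

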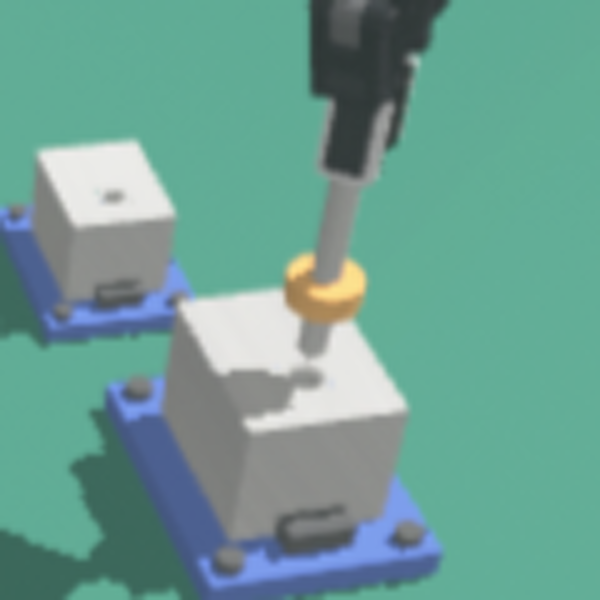

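View pics/w12.png

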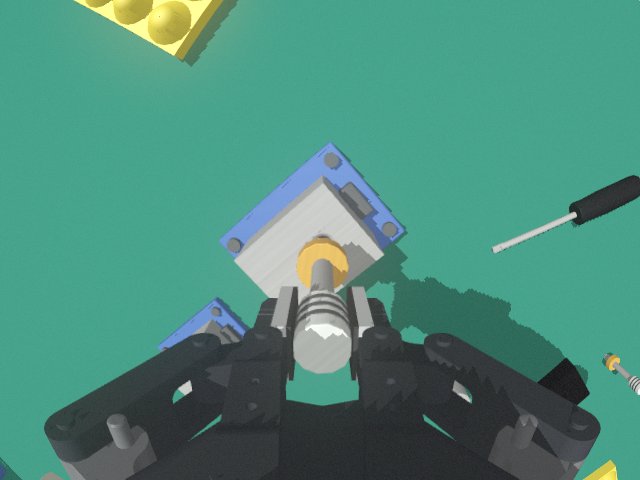

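```bash
python3 - <<'E'
from h import *
f=lambda x,y:(x/5+370-.4,y/5+140-.4)
print('bore',plane('scene',f(306,378),.072),'foot',plane('scene',f(312,351),.0846),'ring underside c', plane('scene',f(325,300),.115))
a=proj('scene',[.4935,.2165,.085]);b=proj('scene',[.4935,.2165,.145]);print(a,b,(a-b)/(a-b)[1])
print('seen slope', (312-341)/(351-186.))
E
```

```text
bore [0.49791308 0.21544153 0.072     ] foot [0.49678454 0.21638179 0.0846    ] ring underside c [0.50311787 0.21351929 0.115     ]
[431.36231657 208.62523724] [436.39864566 183.67843801] [-0.20188278  1.        ]
seen slope -0.17575757575757575
```

>>> servo_tool(plan=[[[0,0,0],[0,0.01,0.05],0],[[0,0,0],[0,0.01,0.1],0],[[0,0,0],[0,0.01,0.15],0],[[0,0,0],[0,0.01,0.18],0],[[0,0,0],[0,0.01,0.2],0],[[0,0,0],[0,0.01,0.2],0],[[0,0,0],[0,0.01,0.2],0]])

```text
clock: 12.07
ee_pos: [0.4963, 0.2183, 0.1349]
tool_rot: [-2.891, -1.23, 0.0]
contact_force: [-0.3, -0.6, -2.4]
gripper_width: 0.02
```

```bash
python3 - <<'E'
from h import *
for i in range(3):
    s=read_state();im=eyes.get_image('scene');print(s['ee_pos'],s['contact_force'],s['ft_torque'])
cv2.imwrite('pics/s13.png',cv2.resize(im[140:260,370:490],None,fx=5,fy=5,interpolation=cv2.INTER_CUBIC))
E
```

```text
[0.49628414 0.21830501 0.13489165] [-0.30528282 -0.57979169 -2.40324107] [-0.15915244  0.12047719  0.01039332]
[0.49633686 0.21832972 0.13499984] [-0.05259028 -1.01832515 -1.97806131] [-0.16720724  0.16915821 -0.03500409]
[0.49637458 0.2183458  0.13507436] [-1.02178713 -0.6476785  -1.69164736] [-0.21252464  0.12829235 -0.0070502 ]
```

View pics/s13.png

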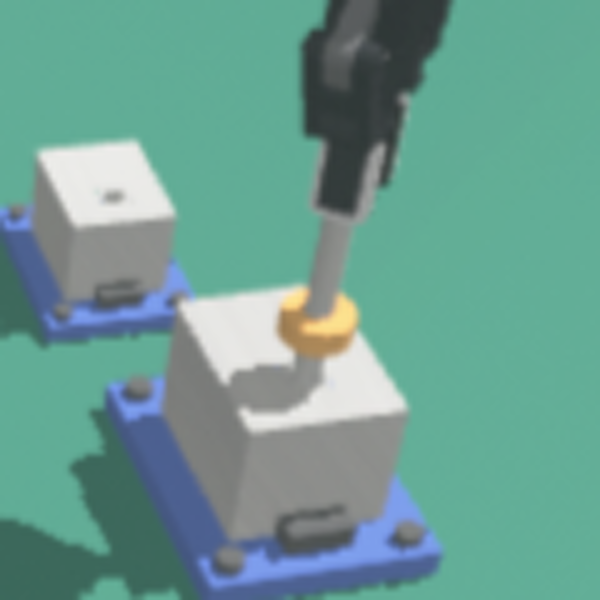

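>>> servo_tool(plan=[[[0,0,0],[-0.012,0,0],0],[[0,0,0],[-0.012,0,0.02],0],[[0,0,0],[-0.012,0,0.04],0],[[0,0,0],[-0.012,0,0.06],0],[[0,0,0],[-0.012,0,0.06],0],[[0,0,0],[-0.012,0,0.06],0]])

```text
clock: 12.72
ee_pos: [0.4957, 0.2177, 0.1301]
tool_rot: [-2.891, -1.23, -0.0]
contact_force: [-0.3, -0.1, -1.6]
gripper_width: 0.0202
```

```bash
python3 - <<'E'
from h import *
F=[]
for i in range(4):
    s=read_state();im=eyes.get_image('wrist');F.append(np.r_[s['contact_force'],s['ft_torque']])
print(s['ee_pos'],np.mean(F,0).round(2))
cv2.imwrite('pics/w14.png',im[200:420,220:430])
E
```

```text
[0.49577645 0.21773381 0.13028936] [ 0.02  0.05 -1.12  0.    0.02 -0.  ]
```

>>> servo_tool(plan=[[[0,0,0],[0,0,0.02],0],[[0,0,0],[0,0,0.05],0],[[0,0,0],[0,0,0.08],0],[[0,0,0],[0,0,0.11],0],[[0,0,0],[0,0,0.13],0],[[0,0,0],[0,0,0.13],0],[[0,0,0],[0,0,0.13],0]])

```text
clock: 13.5
ee_pos: [0.4957, 0.2177, 0.1197]
tool_rot: [-2.891, -1.23, -0.0]
contact_force: [-0.1, 0.6, -1.2]
gripper_width: 0.0204
```

```bash
cat > f.py <<'E'
from h import *
F=[]
for i in range(4):
    s=read_state();im=eyes.get_image('wrist');F.append(np.r_[s['contact_force'],s['ft_torque']])
print(s['clock'],s['ee_pos'].round(5),np.mean(F,0).round(2),'depth',round(.072-(s['ee_pos'][2]-.0669),4))
E
python3 f.py
```

```text
13.65 [0.49585 0.21772 0.11995] [ 0.03  0.05 -1.    0.01 -0.01  0.02] depth 0.0189
```

>>> servo_tool(plan=[[[0,0,0],[0,0,0.01],0],[[0,0,0],[0,0,0.02],0],[[0,0,0],[0,0,0.03],0],[[0,0,0],[0,0,0.04],0],[[0,0,0],[0,0,0.05],0]])

```text
clock: 14.12
ee_pos: [0.4957, 0.2177, 0.1157]
tool_rot: [-2.891, -1.23, -0.0]
contact_force: [0.0, 0.1, -1.6]
gripper_width: 0.0203
```

>>> servo_tool(plan=[[[0,0,0],[0,0,0.01],0],[[0,0,0],[0,0,0.02],0],[[0,0,0],[0,0,0.03],0],[[0,0,0],[0,0,0.03],0]])

```text
clock: 14.45
ee_pos: [0.4958, 0.2177, 0.1135]
tool_rot: [-2.891, -1.23, -0.001]
contact_force: [-0.6, -0.2, -0.2]
gripper_width: 0.0203
```

```bash
python3 f.py
```

```text
14.6 [0.49577 0.2177  0.11351] [-0.61 -0.11  0.34  0.01  0.1  -0.01] depth 0.0254
```

>>> servo_tool(plan=[[[0,0,0],[0,0,0.01],0],[[0,0,0],[0,0,0.02],0],[[0,0,0],[0,0,0.03],0],[[0,0,0],[0,0,0.03],0]])

```text
clock: 14.98
ee_pos: [0.4958, 0.2177, 0.111]
tool_rot: [-2.891, -1.23, -0.001]
contact_force: [-0.4, 0.5, 2.0]
gripper_width: 0.0202
```

```bash
python3 f.py
```

```text
15.1333 [0.49579 0.2177  0.11099] [-0.41 -0.05  1.86  0.03  0.13  0.01] depth 0.0279
```

>>> servo_tool(plan=[[[0,0,0],[0,0,0.006],0],[[0,0,0],[0,0,0.012],0],[[0,0,0],[0,0,0.012],0]])

```text
clock: 15.43
ee_pos: [0.4958, 0.2177, 0.1101]
tool_rot: [-2.891, -1.23, -0.001]
contact_force: [-0.2, 0.3, 2.9]
gripper_width: 0.0202
```

>>> servo_tool(plan=[[[0,0,0],[0,0,0.006],0],[[0,0,0],[0,0,0.012],0],[[0,0,0],[0,0,0.012],0]])

```text
clock: 15.68
ee_pos: [0.4957, 0.2177, 0.109]
tool_rot: [-2.891, -1.23, -0.0]
contact_force: [-0.6, -0.1, 1.6]
gripper_width: 0.0207
```

>>> servo_tool(plan=[[[0,0,0],[0,0,0.006],0],[[0,0,0],[0,0,0.012],0],[[0,0,0],[0,0,0.012],0]])

```text
clock: 15.93
ee_pos: [0.4958, 0.2177, 0.1081]
tool_rot: [-2.891, -1.23, -0.0]
contact_force: [-0.6, 0.0, 2.4]
gripper_width: 0.0203
```

>>> servo_tool(plan=[[[0,0,0],[0,0,0.006],0],[[0,0,0],[0,0,0.012],0],[[0,0,0],[0,0,0.012],0]])

```text
clock: 16.18
ee_pos: [0.4957, 0.2177, 0.1071]
tool_rot: [-2.891, -1.23, -0.0]
contact_force: [-0.6, 0.1, 2.3]
gripper_width: 0.0207
```

>>> servo_tool(plan=[[[0,0,0],[0,0,0.006],0],[[0,0,0],[0,0,0.012],0],[[0,0,0],[0,0,0.012],0]])

```text
clock: 16.43
ee_pos: [0.4957, 0.2177, 0.1061]
tool_rot: [-2.891, -1.23, -0.0]
contact_force: [-0.8, 0.1, 1.5]
gripper_width: 0.0204
```

>>> servo_tool(plan=[[[0,0,0],[0,0,0.006],0],[[0,0,0],[0,0,0.012],0],[[0,0,0],[0,0,0.012],0]])

```text
clock: 16.68
ee_pos: [0.4958, 0.2177, 0.1052]
tool_rot: [-2.891, -1.23, -0.0]
contact_force: [-0.0, 0.3, 1.7]
gripper_width: 0.0203
```

>>> servo_tool(plan=[[[0,0,0],[0,0,0.006],0],[[0,0,0],[0,0,0.012],0],[[0,0,0],[0,0,0.012],0]])

```text
clock: 16.93
ee_pos: [0.4958, 0.2177, 0.1042]
tool_rot: [-2.891, -1.23, -0.0]
contact_force: [1.1, -0.3, 2.4]
gripper_width: 0.0206
```

>>> servo_tool(plan=[[[0,0,0],[0,0,0.006],0],[[0,0,0],[0,0,0.012],0],[[0,0,0],[0,0,0.012],0]])

```text
clock: 17.18
ee_pos: [0.4958, 0.2177, 0.1033]
tool_rot: [-2.891, -1.23, -0.0]
contact_force: [0.0, 0.2, 1.5]
gripper_width: 0.0203
```

>>> servo_tool(plan=[[[0,0,0],[0,0,0.006],0],[[0,0,0],[0,0,0.012],0],[[0,0,0],[0,0,0.012],0]])

```text
clock: 17.43
ee_pos: [0.4957, 0.2177, 0.1023]
tool_rot: [-2.891, -1.23, -0.0]
contact_force: [0.1, -0.0, 1.7]
gripper_width: 0.0204
```

>>> servo_tool(plan=[[[0,0,0],[0,0,0.006],0],[[0,0,0],[0,0,0.012],0],[[0,0,0],[0,0,0.012],0]])

```text
clock: 17.68
ee_pos: [0.4958, 0.2177, 0.1013]
tool_rot: [-2.891, -1.23, -0.0]
contact_force: [-0.5, 0.6, 1.8]
gripper_width: 0.0204
```

>>> servo_tool(plan=[[[0,0,0],[0,0,0.006],0],[[0,0,0],[0,0,0.012],0],[[0,0,0],[0,0,0.012],0]])

```text
clock: 17.93
ee_pos: [0.4958, 0.2177, 0.1004]
tool_rot: [-2.891, -1.23, -0.001]
contact_force: [0.2, 1.1, 1.5]
gripper_width: 0.0199
```

>>> servo_tool(plan=[[[0,0,0],[0,0,0.006],0],[[0,0,0],[0,0,0.012],0],[[0,0,0],[0,0,0.012],0]])

```text
clock: 18.18
ee_pos: [0.4958, 0.2177, 0.0995]
tool_rot: [-2.891, -1.23, -0.0]
contact_force: [-0.2, -0.0, 2.3]
gripper_width: 0.0202
```

```bash
python3 - <<'E'
from h import *
s=read_state();im=eyes.get_image('scene');w=eyes.get_image('wrist')
a=cv2.resize(im[140:260,380:480],None,fx=4,fy=4,interpolation=cv2.INTER_CUBIC);b=w[60:480,180:460]
cv2.imwrite('pics/x15.png',np.hstack([a,cv2.copyMakeBorder(b,0,60,0,0,0)]))
E
```

```text
(no output)
```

View pics/x15.png

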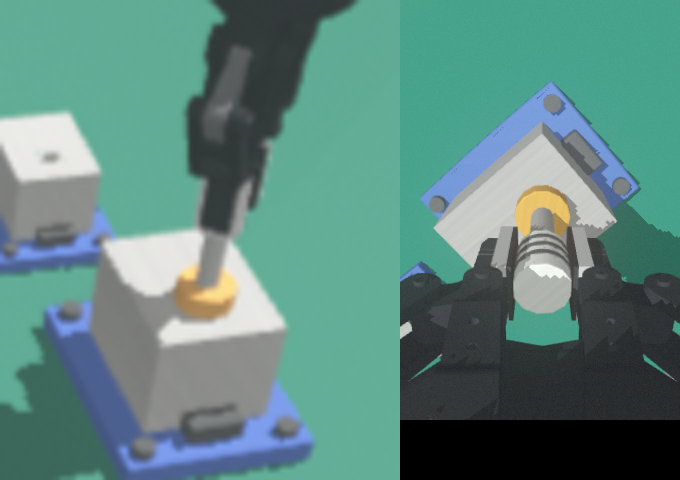

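>>> servo_tool(plan=[[[0,0,0],[0,0,0.006],0],[[0,0,0],[0,0,0.012],0],[[0,0,0],[0,0,0.012],0]])

```text
clock: 18.53
ee_pos: [0.496, 0.2178, 0.0993]
tool_rot: [-2.891, -1.23, -0.002]
contact_force: [-1.7, 0.2, 9.2]
gripper_width: 0.0205
```

Floor contact: Fz jumped to 9.2 N and z stopped moving. The image shows the ring on the housing and the head still firmly in the pads. Now to read the settled force.

>>> servo_tool(plan=[[[0,0,0],[0,0,0],0],[[0,0,0],[0,0,0],0]])

```text
clock: 18.7
ee_pos: [0.496, 0.2178, 0.0993]
tool_rot: [-2.891, -1.23, -0.002]
contact_force: [-2.0, -0.5, 9.5]
gripper_width: 0.0207
```

```bash
python3 f.py
```

```text
18.85 [0.49603 0.21785 0.09935] [-1.8  -0.37  9.74  0.03  0.46  0.02] depth 0.0396
```

>>> servo_tool(plan=[[[0,0,0],[0,0,0.002],0],[[0,0,0],[0,0,0.002],0],[[0,0,0],[0,0,0.002],0],[[0,0,0],[0,0,0.002],0],[[0,0,0],[0,0,0.002],0],[[0,0,0],[0,0,0.002],0],[[0,0,0],[0,0,0.002],0],[[0,0,0],[0,0,0.002],0]])

```text
clock: 19.57
ee_pos: [0.496, 0.2179, 0.0993]
tool_rot: [-2.891, -1.23, -0.003]
contact_force: [-2.5, 0.2, 10.3]
gripper_width: 0.0202
```

>>> servo_tool(plan=[[[0,0,0],[0,0,0],0],[[0,0,0],[0,0,0],0],[[0,0,0],[0,0,0],0],[[0,0,0],[0,0,0],0],[[0,0,0],[0,0,0],0],[[0,0,0],[0,0,0],0],[[0,0,0],[0,0,0],0],[[0,0,0],[0,0,0],0]])

```text
clock: 20.23
ee_pos: [0.4961, 0.2178, 0.0993]
tool_rot: [-2.891, -1.23, -0.003]
contact_force: [-1.8, -1.0, 9.7]
gripper_width: 0.0201
```

>>> servo_tool(plan=[[[0,0,0],[0,0,0],0],[[0,0,0],[0,0,0],0],[[0,0,0],[0,0,0],0],[[0,0,0],[0,0,0],0],[[0,0,0],[0,0,0],0],[[0,0,0],[0,0,0],0],[[0,0,0],[0,0,0],0],[[0,0,0],[0,0,0],0]])

```text
clock: 20.9
ee_pos: [0.496, 0.2178, 0.0993]
tool_rot: [-2.891, -1.23, -0.003]
contact_force: [-1.3, -0.3, 10.6]
gripper_width: 0.0206
```

>>> servo_tool(plan=[[[0,0,0],[0,0,0],0],[[0,0,0],[0,0,0],0],[[0,0,0],[0,0,0],0],[[0,0,0],[0,0,0],0],[[0,0,0],[0,0,0],0],[[0,0,0],[0,0,0],0],[[0,0,0],[0,0,0],0],[[0,0,0],[0,0,0],0]])

```text
clock: 21.57
ee_pos: [0.496, 0.2179, 0.0993]
tool_rot: [-2.891, -1.23, -0.003]
contact_force: [-1.8, 0.8, 10.8]
gripper_width: 0.0203
```

```bash
python3 f.py
```

```text
21.7167 [0.49606 0.21787 0.09933] [-2.01 -0.07 10.59 -0.02  0.57 -0.03] depth 0.0396
```

Held about 3 s at about 10.5 N. I'll release while keeping the slight push, so the ring's drag can't hold the foot up off the floor.

>>> servo_tool(plan=[[[0,0,0],[0,0,0],0.6],[[0,0,0],[0,0,0],0.6],[[0,0,0],[0,0,0],0.6],[[0,0,0],[0,0,0],0.6],[[0,0,0],[0,0,0],0.6],[[0,0,0],[0,0,0],0.6]])

```text
clock: 22.27
ee_pos: [0.4957, 0.2177, 0.0982]
tool_rot: [-2.891, -1.23, 0.0]
contact_force: [0.4, -0.1, 0.4]
gripper_width: 0.0513
```

```bash
python3 f.py; python3 - <<'E'
from h import *
s=read_state();print(s['gripper_width']);im=eyes.get_image('scene');w=eyes.get_image('wrist')
a=cv2.resize(im[140:260,380:480],None,fx=4,fy=4,interpolation=cv2.INTER_CUBIC);b=w[60:480,180:460]
cv2.imwrite('pics/x16.png',np.hstack([a,cv2.copyMakeBorder(b,0,60,0,0,0)]))
E
```

```text
22.4167 [0.49575 0.21766 0.09831] [ 0.28 -0.14 -0.27  0.01  0.01  0.03] depth 0.0406
0.0507472761266077
```

View pics/x16.png

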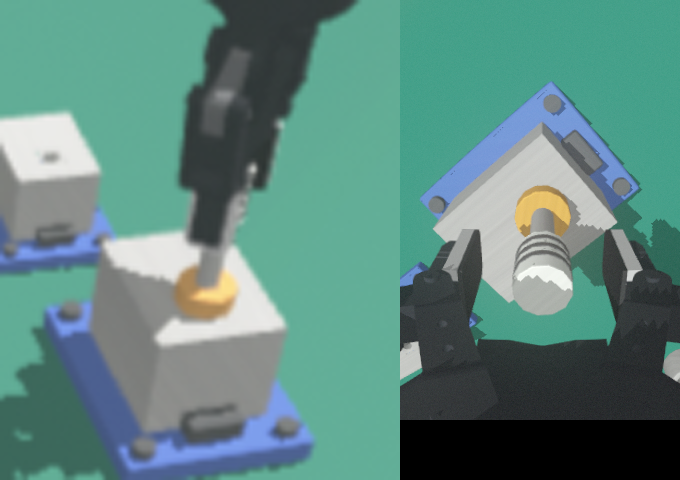

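Released; the rod stands upright with its ring on the housing. I'll retreat straight up and look. Ring drag exceeds the rod's weight, so I'll then tap the head gently from above to make sure the foot is seated.

>>> servo_tool(plan=[[[0,0,0],[0,0,-0.1],0.6],[[0,0,0],[0,0,-0.3],0.6],[[0,0,0],[0,0,-0.6],0.6],[[0,0,0],[0,0,-0.8],0.6],[[0,0,0],[0,0,-0.8],0.3],[[0,0,0],[0,0,-0.8],0],[[0,0,0],[0,0,-0.8],0],[[0,0,0],[0,0,-0.8],0]])

```text
clock: 23.23
ee_pos: [0.4953, 0.2175, 0.1616]
tool_rot: [-2.891, -1.23, 0.002]
contact_force: [1.3, 0.6, 0.5]
gripper_width: 0.0032
```

>>> servo_tool(plan=[[[0,0,0],[0,0,0],0],[[0,0,0],[0,0,0],0],[[0,0,0],[0,0,0],0]])

```text
clock: 23.48
ee_pos: [0.4956, 0.2176, 0.162]
tool_rot: [-2.891, -1.23, 0.001]
contact_force: [0.3, 0.8, 1.0]
gripper_width: -0.0004
```

```bash
python3 f.py; python3 - <<'E'
from h import *
s=read_state();print(s['gripper_width']);im=eyes.get_image('scene');w=eyes.get_image('wrist')
a=cv2.resize(im[120:240,380:480],None,fx=4,fy=4,interpolation=cv2.INTER_CUBIC);b=w[60:480,180:460]
cv2.imwrite('pics/x17.png',np.hstack([a,cv2.copyMakeBorder(b,0,60,0,0,0)]))
E
```

```text
23.6333 [0.49568 0.21766 0.16224] [0.09 0.12 0.47 0.   0.   0.  ] depth -0.0233
-0.000353186665521398
```

View pics/x17.png

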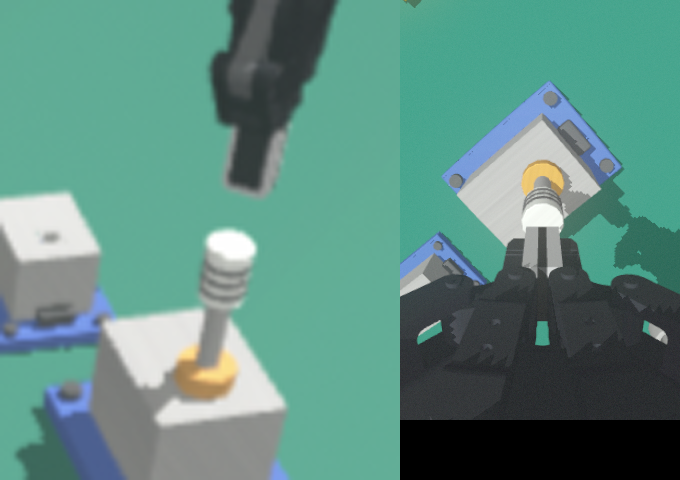

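>>> servo_tool(plan=[[[0,0,0],[0,0,0.05],0],[[0,0,0],[0,0,0.12],0],[[0,0,0],[0,0,0.2],0],[[0,0,0],[0,0,0.25],0],[[0,0,0],[0,0,0.28],0],[[0,0,0],[0,0,0.28],0],[[0,0,0],[0,0,0.28],0]])

```text
clock: 24.37
ee_pos: [0.4957, 0.2177, 0.1399]
tool_rot: [-2.891, -1.23, 0.0]
contact_force: [0.4, -0.1, -0.4]
gripper_width: 0.0002
```

>>> servo_tool(plan=[[[0,0,0],[0,0,0.012],0],[[0,0,0],[0,0,0.024],0],[[0,0,0],[0,0,0.024],0]])

```text
clock: 24.62
ee_pos: [0.4958, 0.2177, 0.1381]
tool_rot: [-2.891, -1.23, -0.001]
contact_force: [0.3, -0.2, 0.5]
gripper_width: 0.0002
```

>>> servo_tool(plan=[[[0,0,0],[0,0,0.006],0],[[0,0,0],[0,0,0.012],0],[[0,0,0],[0,0,0.012],0]])

```text
clock: 24.87
ee_pos: [0.4957, 0.2177, 0.1371]
tool_rot: [-2.891, -1.23, -0.0]
contact_force: [-0.2, 0.0, 0.6]
gripper_width: 0.0002
```

>>> servo_tool(plan=[[[0,0,0],[0,0,0.006],0],[[0,0,0],[0,0,0.012],0],[[0,0,0],[0,0,0.012],0]])

```text
clock: 25.12
ee_pos: [0.4957, 0.2177, 0.1361]
tool_rot: [-2.891, -1.23, -0.0]
contact_force: [0.4, -0.6, 0.3]
gripper_width: 0.0002
```

>>> servo_tool(plan=[[[0,0,0],[0,0,0.006],0],[[0,0,0],[0,0,0.012],0],[[0,0,0],[0,0,0.012],0]])

```text
clock: 25.37
ee_pos: [0.4957, 0.2177, 0.1351]
tool_rot: [-2.891, -1.23, -0.0]
contact_force: [0.2, -1.2, -0.0]
gripper_width: -0.0002
```

>>> servo_tool(plan=[[[0,0,0],[0,0,0.006],0],[[0,0,0],[0,0,0.012],0],[[0,0,0],[0,0,0.012],0]])

```text
clock: 25.62
ee_pos: [0.4957, 0.2177, 0.1341]
tool_rot: [-2.891, -1.23, -0.0]
contact_force: [-0.6, 0.1, 1.0]
gripper_width: -0.0
```

>>> servo_tool(plan=[[[0,0,0],[0,0,0.006],0],[[0,0,0],[0,0,0.012],0],[[0,0,0],[0,0,0.012],0]])

```text
clock: 25.87
ee_pos: [0.4957, 0.2177, 0.1332]
tool_rot: [-2.891, -1.23, -0.0]
contact_force: [-0.2, 0.1, 0.8]
gripper_width: -0.0004
```

>>> servo_tool(plan=[[[0,0,0],[0,0,0.006],0],[[0,0,0],[0,0,0.012],0],[[0,0,0],[0,0,0.012],0]])

```text
clock: 26.12
ee_pos: [0.4958, 0.2177, 0.1322]
tool_rot: [-2.891, -1.23, -0.0]
contact_force: [-0.9, 0.1, -0.6]
gripper_width: 0.0
```

>>> servo_tool(plan=[[[0,0,0],[0,0,0.006],0],[[0,0,0],[0,0,0.012],0],[[0,0,0],[0,0,0.012],0]])

```text
clock: 26.37
ee_pos: [0.4957, 0.2177, 0.1313]
tool_rot: [-2.891, -1.23, -0.0]
contact_force: [-0.5, -0.2, 0.4]
gripper_width: 0.0001
```

>>> servo_tool(plan=[[[0,0,0],[0,0,0.006],0],[[0,0,0],[0,0,0.012],0],[[0,0,0],[0,0,0.012],0]])

```text
clock: 26.62
ee_pos: [0.4957, 0.2177, 0.1303]
tool_rot: [-2.891, -1.23, -0.0]
contact_force: [0.2, 0.8, 0.4]
gripper_width: 0.0001
```

```bash
python3 - <<'E'
from h import *
s=read_state();im=eyes.get_image('scene');w=eyes.get_image('wrist')
a=cv2.resize(im[120:240,380:480],None,fx=4,fy=4,interpolation=cv2.INTER_CUBIC);b=w[60:480,180:460]
cv2.imwrite('pics/x18.png',np.hstack([a,cv2.copyMakeBorder(b,0,60,0,0,0)]))
E
```

```text
(no output)
```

View pics/x18.png

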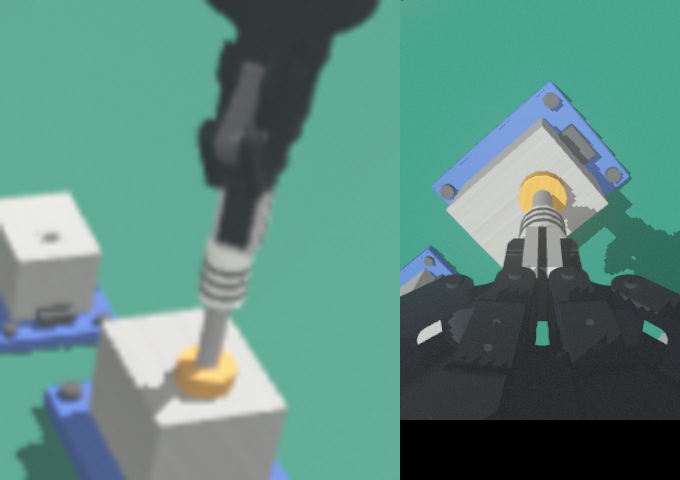

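>>> servo_tool(plan=[[[0,0,0],[0,0,0.006],0],[[0,0,0],[0,0,0.012],0],[[0,0,0],[0,0,0.012],0]])

```text
clock: 26.97
ee_pos: [0.4962, 0.2178, 0.1299]
tool_rot: [2.891, 1.23, 0.002]
contact_force: [0.6, -0.4, 3.7]
gripper_width: -0.0001
```

>>> servo_tool(plan=[[[0,0,0],[0,0,0.004],0],[[0,0,0],[0,0,0.007],0],[[0,0,0],[0,0,0.007],0],[[0,0,0],[0,0,0.007],0]])

```text
clock: 27.3
ee_pos: [0.4964, 0.2179, 0.1298]
tool_rot: [2.891, 1.23, 0.004]
contact_force: [-0.3, 0.0, 8.6]
gripper_width: 0.0004
```

The head stayed rigid at 8.6 N, with z moving only 0.1 mm, so the foot is seated. Next I'll retreat straight up.

>>> servo_tool(plan=[[[0,0,0],[0,0,-0.02],0],[[0,0,0],[0,0,-0.06],0],[[0,0,0],[0,0,-0.2],0],[[0,0,0],[0,0,-0.5],0],[[0,0,0],[0,0,-0.8],0],[[0,0,0],[0,0,-0.8],0],[[0,0,0],[0,0,-0.8],0],[[0,0,0],[0,0,-0.8],0]])

```text
clock: 27.97
ee_pos: [0.4955, 0.2176, 0.1924]
tool_rot: [-2.891, -1.23, 0.0]
contact_force: [0.6, -0.0, -0.7]
gripper_width: -0.0001
```

```bash
python3 f.py; python3 - <<'E'
from h import *
im=eyes.get_image('scene');w=eyes.get_image('wrist')
a=cv2.resize(im[120:240,380:480],None,fx=4,fy=4,interpolation=cv2.INTER_CUBIC);b=w[60:480,180:460]
cv2.imwrite('pics/x19.png',np.hstack([a,cv2.copyMakeBorder(b,0,60,0,0,0)]));cv2.imwrite('pics/s19.png',im)
f=lambda x,y:(x/4+380-.4,y/4+120-.4)
E
```

```text
28.1167 [0.49525 0.21754 0.19191] [-0.04 -0.21 -0.07 -0.01  0.   -0.  ] depth -0.053
```

View pics/x19.png

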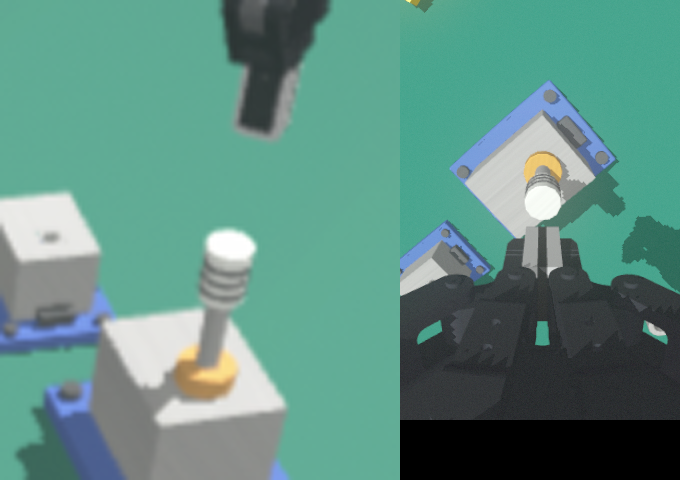

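View pics/s19.png

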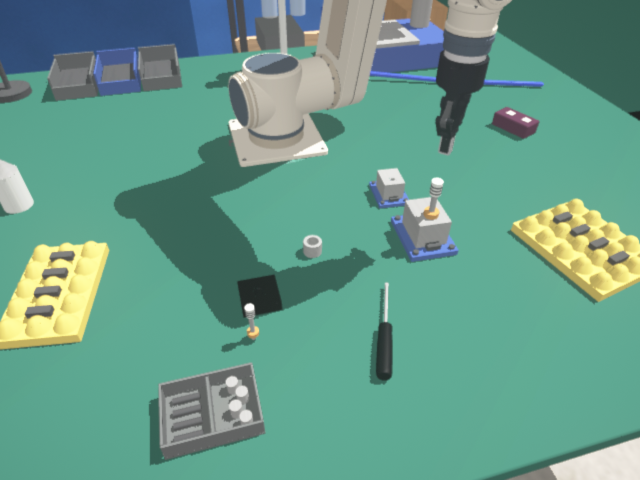

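The rod stands upright with its ring on the housing, the gripper is clear, and the bushing and screwdriver haven't moved. Handing in.

```bash
python3 -c "
from station import ctrl
print(ctrl.close_job())"
```

```text
the job is handed in; nothing more can be done
None
```

The larger depth rod now stands released in the larger housing's bore, bottomed at about 39.6 mm with the stop ring resting on the housing. I handed the job in at about 28 s of the 51 s allowed, and no verdict was reported.

**Pressing:** I lowered the rod in small steps until the force jumped at the floor, then held it for about 3 s. The wrist read about 9.5–10.8 N. The force on the floor itself isn't measured directly; allowing for the ring's drag, I estimate 7–11 N.

**Last checks:**
- After letting go I tapped the head from above with 8.6 N. It moved only about 0.1 mm, so the foot is on the floor.
- The final images show the rod upright, the ring on the housing and the gripper clear. The bushing and screwdriver looked unmoved by eye.
- **Not confirmed:** whether the foot bears more than 0.2 N at rest. The ring's drag is larger than the rod's weight, so the ring could be carrying some of it.

**What disagreed or went wrong:**
- The fingertips turned out to sit about 38 mm farther back than the stated tool geometry. The first grasp closed on nothing above the head, and I corrected it from the images.
- Joint 6 reached the end of its range (3.14) on the way to the housing, which tilted the tool by about 0.05 rad. I turned and levelled the tool before inserting the rod.
- The scene camera put the bore about 4 mm off in x from the top and wrist views. I used the wrist view, which agreed with the top view to about 2.5 mm, and the rod went in with only brief light contact at the mouth.

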